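# Load two filter cells glass up in a sloping cassette

## Robot

A 7-joint arm with a two-finger parallel gripper is mounted at the origin on the work surface. World frame = base frame: x ahead of the robot, y to its left, z up, the work surface at z = 0. Lengths are in m, angles in rad, forces in N, time in s.
With the tool pointing down it reaches from about 0.425 to 0.975 m from the base axis. Payload 16.7 kg.
Tool frame: the origin (TCP) lies midway between the tips of the shut fingers; the grasp point (between the pads) lies 19 mm behind it (env.pinch_z is the distance from the TCP to the grasp point, in m); z points along the fingers, y is the line along which they close (so a half turn about z gives the same grasp; the last joint's range is limited). The gripper opens to 85 mm and grips with 20 to 120 N. Pads are 22 mm wide; open, the fingers measure 114 mm over their backs; the gripper's body (76 mm by 85 mm) begins 54 mm behind the grasp point. The pads swing forward as they close: fully open they stand 13 mm farther back than shut.
Start: joints at [0.968, 0.426, 0.074, 1.606, -0.034, 1.111, -0.067], TCP at [0.296, -0.607, 0.231] pointing down, gripper open.
Joint ranges: [-2.85, 2.85], [-0.5, 2.14], [-1.23, 1.37], [0.21, 2.46], [-1.02, 4.16], [0.16, 2.05], [-2.73, 2.73]. Speed limits (rad/s): [1.89, 1.89, 2.39, 2.39, 3.01, 3.01, 3.01].

## Interface

Orientations are given as a unit quaternion [x, y, z, w].
In Python, from cell import env, viewer gives the robot as it stands.
- The arm moves only by the tool carry_out, never from a script. Its argument "moves" is a list of rows, each a list of 3 entries, a list of its own where there are three numbers: the turn, a rotation vector about the tool's x, y, z in degrees, then the shift along the tool's x, y, z in cm, then the opening, from 0 (shut) to 1 (fully open). In form: [[[wx, wy, wz], [dx, dy, dz], jaw], ...]. A call has 1 to 20 rows; each row is the pose to reach, as a shift and turn from the pose commanded when the call began, along the tool's axes at that moment; what a row does not reach only later rows make up. A row lasts 1/8 s, in which the tool goes at most 62.5 mm and 10.7 degrees, less where a joint would pass 70% of its speed; a pose out of reach is approached as far as the arm can. A call with a gripper value outside its range is refused whole. The fingers move at their own pace and stop on an object; the grip force is fixed at half the most. Time passes only in rows, so rows that repeat a pose let the fingers close. It gives the time, the measured TCP pose, the force, the opening and the grip force at its end, in the units of the state.
- env.observe(): the state, without advancing time (a new reading comes with each control period).
- viewer.snapshot(name): name is "side" or "top" or "wrist"; returns a dict with "image" (420x560x3 uint8, red, green, blue), "camera_matrix" (3x3 intrinsics, pixels), "rvec" (rotation vector, rad) and "tvec" (3), from world to camera coordinates, as OpenCV has them; the wrist camera has in their place "T_tool_cam" (4x4, takes a point from camera to tool coordinates, whose origin is the TCP and whose axes are the flange's). Camera axes: x right, y down, z forward; pixel columns grow to the right and rows downward; lengths in m; the calibration is good to about 2 mm. A picture is of the moment at which its call begins: read the wrist's pose just before it. There is no depth.
- env.sign_off(): hands the job in; it is judged then, once.
The state is a dict: "time_s": time; "joints": joint angles; "joint_vel": joint speeds; "joint_torque": joint torques, N m; "tool_pos": TCP position; "tcp_rot": TCP orientation; "contact_force": force on the tool from outside, world axes, zero at the start; "torque": the same for the moment, N m; "gripper_width": finger opening in m; "gripper_force": force on a finger pad.
Only numpy, scipy, OpenCV 4.12 (cv2) and the standard library are available. Lean on these libraries where they do the work, as an engineer would, in place of code of your own. Each camera call takes 0.05 s, during which the arm holds its last target. There are 200 camera calls.

## Task

Take the amber and the green filter cell out of the wooden rack and load each one in the cassette pocket of its own colour (orange seat for amber, green seat for green), black collar down in the recess and coloured glass facing up, fully seated with the plate flat on its seat. Then let go of them, and leave the brown bottle, the beaker, the white jar and the blue dropper bottle standing where they are.

Things in the scene. Friction and masses are not known exactly. Their poses are not given: they have to be found in the camera images.
- amber_cell: amber filter cell, 60 g: aluminium plate 52x52x8 mm with a flush amber glass disc on one face; a black collar (33 mm across, 8 mm proud, end tapering to 27) centred on the other. Starts on edge in a rack slot. Origin: middle of the plate's lower edge as it stands. x points out of the glass face (collar to -x), y along the width, z up. Plate: x -4..4, y -26..26, z 0..52 mm
- green_cell: green filter cell, 60 g: aluminium plate 52x52x8 mm with a flush green glass disc on one face; a black collar (33 mm across, 8 mm proud, end tapering to 27) centred on the other. Starts on edge in a rack slot. Origin: middle of the plate's lower edge as it stands. x points out of the glass face (collar to -x), y along the width, z up. Plate: x -4..4, y -26..26, z 0..52 mm
- amber_cell_face (a point): centre of the amber cell's glass face, axes as the cell's
- green_cell_face (a point): centre of the green cell's glass face, axes as the cell's
- amber_cell_collar (a point): centre of the outer end of the amber cell's black collar (12 mm behind the plate's middle plane)
- green_cell_collar (a point): centre of the outer end of the green cell's black collar (12 mm behind the plate's middle plane)
- amber_pocket (a point): amber cell's pocket: orange raised seat, 44x44 mm, 16 mm high off the sloping deck, with a round recess 36 mm across, 10 mm deep. Point: centre of the recess mouth, level with the seat's top. z points square out of the deck (40 degrees off vertical), x down the slope, y level. Seated: collar in the recess, plate flat on the seat (any turn about z), glass face 8 mm out along z
- green_pocket (a point): green cell's pocket: green raised seat, 44x44 mm, 16 mm high off the sloping deck, with a round recess 36 mm across, 10 mm deep. Point: centre of the recess mouth, level with the seat's top. z points square out of the deck (40 degrees off vertical), x down the slope, y level. Seated: collar in the recess, plate flat on the seat (any turn about z), glass face 8 mm out along z
- cassette: fixed white cassette: base 125 x 200 x 10 mm, deck (76 mm along the slope, 200 wide) sloping 40 degrees: high edge at -x (towards the robot, 76 mm up), low edge at +x. Two seats on the deck 92 mm apart along y (orange at +y, green at -y), recess mouths 64 mm above the bench. Nothing above the deck. A cell left askew goes flat when its glass is pushed (9 N). Origin: centre of its underside; z up
- rack: fixed wooden rack, base 150(x) x 66(y) x 12 mm; slots at x = -42 and 42, each four posts (tops 32 mm above the bench) holding a plate on edge, square to x, with 1.5 mm play; plate 12..64 mm above the bench. Posts stay inside the plate's width, so its upright edges are free. Amber shows its glass to the rack's +x, green to -x; either may be in either slot. Origin: centre of underside
- brown_bottle: bystander: brown glass bottle, 52 mm across, 115 mm high, near the rack. Origin: centre of its underside
- beaker: bystander: glass beaker, 60 mm across, 75 mm high, near the cassette. Origin: centre of its underside
- white_jar: bystander: white jar with blue lid, 60 mm across, 80 mm high, between rack and cassette. Origin: centre of its underside
- dropper_bottle: bystander: small blue plastic bottle with a white cap, 36 mm across, 70 mm high, near the rack. Origin: centre of its underside
There are look-alikes about, which are no part of the job. Leave any purple or yellow look-alike of the amber_cell alone.

How it is judged:
At the end, for the whole second after the job is handed in: Each cell sits in the pocket of its colour, collar down in the recess and glass up: glass face 6 to 10.5 mm out from the pocket mouth along the deck's normal, its centre within about 5 mm of the pocket's axis, plate within 0.1 rad of flat on the seat, collar end over 5 mm deep, at rest and released (x of amber_cell_face in the frame of amber_pocket between -0.005 and 0.005 m and y of amber_cell_face in the frame of amber_pocket between -0.005 and 0.005 m and z of amber_cell_face in the frame of amber_pocket between 0.006 and 0.0105 m and z of amber_cell_collar in the frame of amber_pocket below -0.005 m and angle between the x axis of amber_cell and the z axis of amber_pocket, either way round below 0.1 rad and linear speed of each of amber_cell, green_cell below 0.02 m/s and contact force between the fingers and amber_cell below 0.1 N and x of green_cell_face in the frame of green_pocket between -0.005 and 0.005 m and y of green_cell_face in the frame of green_pocket between -0.005 and 0.005 m and z of green_cell_face in the frame of green_pocket between 0.006 and 0.0105 m and z of green_cell_collar in the frame of green_pocket below -0.005 m and angle between the x axis of green_cell and the z axis of green_pocket, either way round below 0.1 rad and contact force between the fingers and green_cell below 0.1 N); the robot touches nothing.
It fails at once if the brown bottle is pushed more than 25 mm away or tipped over (distance of brown_bottle from where it was at the start of the episode above 0.025 m or angle between brown_bottle's own z axis and vertical above 0.35 rad).
It fails at once if the beaker is pushed more than 25 mm away or tipped over (distance of beaker from where it was at the start of the episode above 0.025 m or angle between beaker's own z axis and vertical above 0.35 rad).
It fails at once if the white jar is pushed more than 25 mm away or tipped over (distance of white_jar from where it was at the start of the episode above 0.025 m or angle between white_jar's own z axis and vertical above 0.35 rad).
It fails at once if the dropper bottle is pushed more than 25 mm away or tipped over (distance of dropper_bottle from where it was at the start of the episode above 0.025 m or angle between dropper_bottle's own z axis and vertical above 0.35 rad).
It also fails if it takes over 67 s, if anything falls off the work surface, if the arm or the gripper's body presses on something with over 40 N, if the wrist force passes 120 N, or if a joint passes its speed limit or range.

## Working session

There is one attempt and no reset: what is moved stays moved. The work goes in short steps, Python scripts to look and compute and a tool call to move; the robot and the scene stay as the last step left them, time stands still between calls to the robot, and variables do not carry over. Pictures are saved under pics/ and viewed, at most 10 in all, crops included, and the job is handed in when it is done.

Besides the shell and the picture viewer there is one more tool, called after "Emit:" by a JSON object that holds its "method" and its "body". carry_out: Moves the arm, as the interface text tells. Its arguments: {"type":"object","properties":{"moves":{"type":"array"}},"required":["moves"]}

```bash
mkdir -p pics; ls
cat > h.py <<'E'
import numpy as np, cv2, json
from scipy.spatial.transform import Rotation as R
from cell import env, viewer
def snap(n, f):
    o=env.observe(); s=viewer.snapshot(n)
    cv2.imwrite(f'pics/{f}.png', cv2.cvtColor(np.asarray(s['image']),cv2.COLOR_RGB2BGR))
    d={k:np.asarray(v).tolist() for k,v in s.items() if k!='image'}
    d['tool_pos']=list(map(float,o['tool_pos'])); d['tcp_rot']=np.asarray(o['tcp_rot']).tolist()
    json.dump(d,open(f'pics/{f}.json','w')); return d
def P(f):
    d=json.load(open(f'pics/{f}.json')); K=np.array(d['camera_matrix'])
    if 'T_tool_cam' in d:
        T=np.eye(4);T[:3,:3]=R.from_quat(d['tcp_rot']).as_matrix();T[:3,3]=d['tool_pos']
        M=np.linalg.inv(T@np.array(d['T_tool_cam']))[:3]
    else: M=np.c_[cv2.Rodrigues(np.array(d['rvec']))[0],np.array(d['tvec']).ravel()]
    return K@M
def tri(*obs): # (file,(u,v))...
    A=[]
    for f,(u,v) in obs:
        p=P(f);A+= [u*p[2]-p[0], v*p[2]-p[1]]
    X=np.linalg.svd(np.array(A))[2][-1]; X=X[:3]/X[3]
    return X, [np.round(proj(f,X)-np.array(q),1).tolist() for f,q in obs]
def proj(f,X):
    X=np.atleast_2d(X);q=np.c_[X,np.ones(len(X))]@P(f).T; return np.squeeze(q[:,:2]/q[:,2:])
def onplane(f,uv,z):
    p=P(f);A=np.array([uv[0]*p[2]-p[0],uv[1]*p[2]-p[1]])
    return np.r_[np.linalg.solve(A[:,:2],-(A[:,2]*z+A[:,3])),z]
E
python3 - <<'E'
from h import *
for n in('side','top'): snap(n,n+'0')
print(env.observe(), env.pinch_z)
a=np.hstack([cv2.imread('pics/top0.png')]);b=cv2.imread('pics/side0.png');print(a.shape)
E
```

```text
pics
{'time_s': 0.1, 'joints': array([ 0.96753561,  0.42665737,  0.07385711,  1.60654376, -0.03408637,
        1.11077971, -0.06712677]), 'joint_vel': array([ 0.00056638, -0.0020161 ,  0.00062934, -0.00124288,  0.00088105,
       -0.00105969, -0.00029057]), 'joint_torque': array([ 9.47319117e-03, -9.51538539e+01,  3.77198562e+00, -4.64403284e+01,
        1.96320220e-02,  6.46002096e-03,  1.30357293e-05]), 'tool_pos': array([ 0.29569789, -0.60638261,  0.23068847]), 'tcp_rot': array([ 9.74379018e-01,  2.24911564e-01, -1.71498549e-04, -5.37792610e-04]), 'contact_force': array([-0.16392625, -0.45417887,  0.76814131]), 'torque': array([ 0.03875959, -0.00510025,  0.00779298]), 'gripper_force': 0.0, 'gripper_width': 0.08522937067134392} 0.0187
(420, 560, 3)
```

View pics/top0.png

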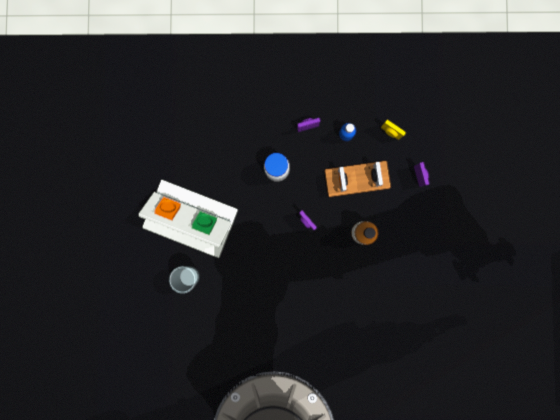

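View pics/side0.png

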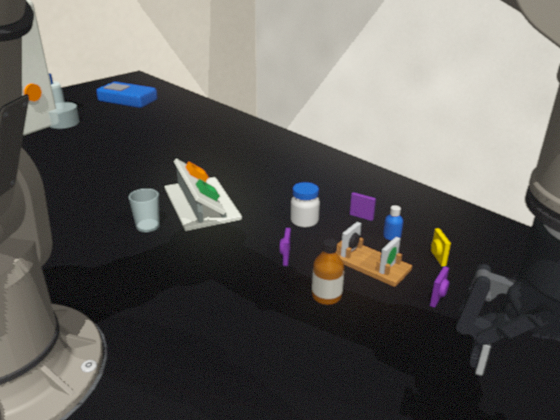

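The top view shows the rack at about (358,179) with its plates at (343,179) and (379,174). The cassette is at (190,218), with the orange seat at (167,208) and the green seat at (204,222). The side view shows the green glass at (391,257), facing the near or right side. The purple and yellow plates are decoys.

Run:
```python
from h import *
for n,p,z in [('rackc',(358,179),.012),('plateL',(343,179),.064),('plateR',(379,174),.064),('orange',(167,208),.064),('green',(204,222),.064),('bottle',(369,233),.115),('jar',(277,163),.08),('dropper',(348,129),.07),('beaker',(184,279),.075)]:
    print(n,onplane('top0',p,z).round(3))
# rack top corners by eye
for p in [(325,169),(387,161),(391,187),(330,196)]: print(onplane('top0',p,.012).round(3))
for p in [(161,181),(237,208),(219,255),(143,227)]: print(onplane('top0',p,.01).round(3))
d=json.load(open('pics/top0.json'));print(d)
print(R.from_quat(env.observe()['tcp_rot']).as_matrix().round(3))
s=snap('wrist','w0');print(s)
def crop(f,x,y,w,h,k): return cv2.resize(cv2.imread(f'pics/{f}.png')[y:y+h,x:x+w],(w*k,h*k),interpolation=cv2.INTER_CUBIC)
c=np.vstack([np.hstack([crop('top0',318,145,80,60,5),crop('top0',138,175,80+30,60,5)[:, :400]]),np.hstack([crop('side0',330,215,100,75,4),crop('side0',155,155,100,75,4)])])
cv2.imwrite('pics/c0.png',c)
```

```text
rackc [ 0.607 -0.203  0.012]
plateL [ 0.601 -0.161  0.064]
plateR [ 0.613 -0.243  0.064]
orange [0.533 0.245 0.064]
green [0.501 0.159 0.064]
bottle [ 0.478 -0.21   0.115]
jar [ 0.636 -0.009  0.08 ]
dropper [ 0.716 -0.172  0.07 ]
beaker [0.372 0.201 0.075]
[ 0.631 -0.124  0.012]
[ 0.651 -0.273  0.012]
[ 0.588 -0.282  0.012]
[ 0.566 -0.135  0.012]
[0.601 0.275 0.01 ]
[0.536 0.089 0.01 ]
[0.423 0.131 0.01 ]
[0.49  0.317 0.01 ]
{'camera_matrix': [[462.6365630304976, 0.0, 277.64939991142904], [0.0, 462.6365630304976, 204.90593447484045], [0.0, 0.0, 1.0]], 'rvec': [2.1879740093149014, -2.180462387259337, 0.03780911996159453], 'tvec': [-0.01142092197423488, 0.5437550594503583, 1.0976234890349692], 'tool_pos': [0.29567781616657796, -0.6063453088496749, 0.23061228642534823], 'tcp_rot': [0.9743789578708721, 0.22491160991038348, -0.00019445263900562995, -0.0006134934098905465]}
[[ 0.899  0.438 -0.001]
 [ 0.438 -0.899  0.001]
 [-0.    -0.001 -1.   ]]
{'camera_matrix': [[305.8633751434795, 0.0, 285.31849502668393], [0.0, 305.8633751434795, 210.836996749663], [0.0, 0.0, 1.0]], 'T_tool_cam': [[0.0008195683022033857, -0.9507810649143429, -0.30986238059523413, 0.07858997528611245], [0.9999995824134317, 0.0009045161990201769, -0.00013047377644378265, -0.00035474440902327764], [0.0004043275388259697, -0.30986214426869474, 0.9507814091937467, -0.14283358927129539], [0.0, 0.0, 0.0, 1.0]], 'tool_pos': [0.29569789461071466, -0.6063826107518459, 0.230688472513101], 'tcp_rot': [0.9743790175331566, 0.22491156386116992, -0.000171498548633411, -0.0005377926098263623]}
```

View pics/c0.png

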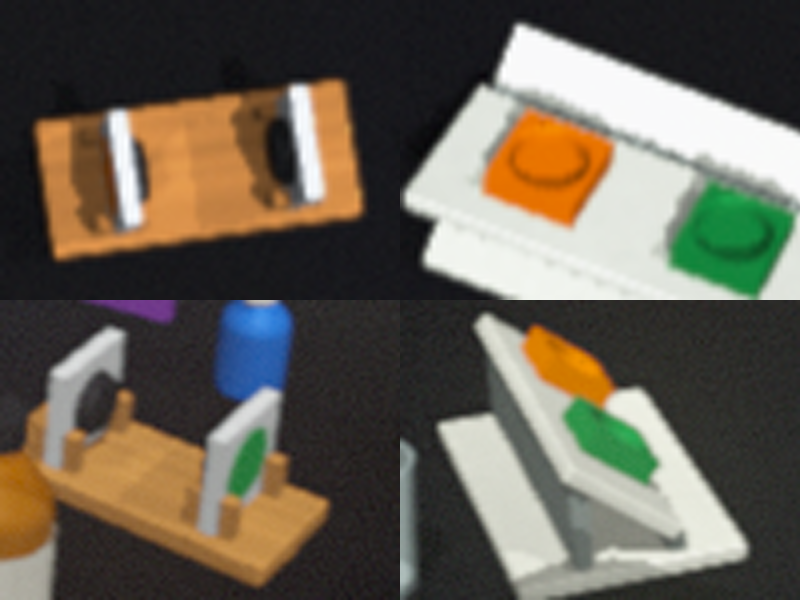

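The crops show the left plate (y≈-0.16) as amber, with its collar toward the rack centre and its glass facing +y. The right plate is green, with its glass facing -y. The deck faces away from the robot. My plan is to grip the upright edges with the tool leaning 30° to the glass side, which puts the tool 20° off vertical at the pocket. Next I'll look with the wrist camera.

```bash
cat >> h.py <<'E'
def cur():
    o=env.observe(); return np.array(o['tool_pos']),R.from_quat(o['tcp_rot'])
def row(p,Rt,frm=None):
    p0,R0=frm or cur(); w=(R0.inv()*Rt).as_rotvec(degrees=True); d=R0.inv().apply(np.array(p)-p0)*100
    return w.round(1).tolist(),d.round(2).tolist()
def rot(y,z):
    y=np.array(y,float);z=np.array(z,float);y/=np.linalg.norm(y);z/=np.linalg.norm(z)
    return R.from_matrix(np.c_[np.cross(y,z),y,z])
def az(a): a=np.radians(a); return np.array([np.cos(a),np.sin(a),0])
E
python3 - <<'E'
from h import *
R1=rot(az(8),[0,0,-1]); c=np.array([.607,-.203,0])
for k in (-.02,.08): print(row(c+az(98)*k+[0,0,.18],R1))
E
```

```text
([-0.1, -0.0, -72.0], [45.04, -20.71, 5.09])
([-0.1, -0.0, -72.0], [48.13, -30.22, 5.1])
```

Emit:
{"method": "carry_out", "body": {"moves": [[[0,0,-72],[45,-20.7,5],1],[[0,0,-72],[45,-20.7,5],1],[[0,0,-72],[45,-20.7,5],1],[[0,0,-72],[45,-20.7,5],1],[[0,0,-72],[45,-20.7,5],1],[[0,0,-72],[45,-20.7,5],1],[[0,0,-72],[45,-20.7,5],1],[[0,0,-72],[45,-20.7,5],1],[[0,0,-72],[45,-20.7,5],1],[[0,0,-72],[45,-20.7,5],1],[[0,0,-72],[45,-20.7,5],1],[[0,0,-72],[45,-20.7,5],1],[[0,0,-72],[45,-20.7,5],1]]}}

```text
time_s: 1.78
tool_pos: [0.6093, -0.224, 0.1815]
tcp_rot: [0.656, 0.754, 0.0, 0.0]
contact_force: [-0.3, 0.1, 0.0]
gripper_width: 0.0857
gripper_force: 0.0
```

Run:
```python
from h import *
snap('wrist','w1'); print(row(np.array([.607,-.203,.18])+az(98)*.08,rot(az(8),[0,0,-1])), env.observe()['joints'].round(2))
```

```text
([0.0, 0.0, -0.0], [10.1, 0.04, 0.14]) [ 0.49  0.45 -0.32  1.7   0.16  1.02  0.26]
```

Emit:
{"method": "carry_out", "body": {"moves": [[[0,0,0],[10,0,0],1],[[0,0,0],[10,0,0],1],[[0,0,0],[10,0,0],1],[[0,0,0],[10,0,0],1]]}}

```text
time_s: 2.33
tool_pos: [0.5958, -0.1251, 0.1815]
tcp_rot: [0.656, 0.755, -0.0, 0.0]
contact_force: [0.0, -0.3, -0.3]
gripper_width: 0.0855
gripper_force: 0.0
```

Run:
```python
from h import *
snap('wrist','w2')
def crop(f,x,y,w,h,k): return cv2.resize(cv2.imread(f'pics/{f}.png')[y:y+h,x:x+w],(w*k,h*k),interpolation=cv2.INTER_CUBIC)
# project expected plate-top centres
for f in('w1','w2'):
    print(f,proj(f,[[.601,-.161,.064],[.613,-.243,.064],[.607,-.203,.012]]).round(0))
cv2.imwrite('pics/ab.png',np.hstack([cv2.resize(cv2.imread(f'pics/{f}.png'),(400,300)) for f in('w1','w2')]))
```

```text
w1 [[287. 132.]
 [287. 226.]
 [287. 171.]]
w2 [[287. 243.]
 [287. 318.]
 [286. 258.]]
```

View pics/ab.png

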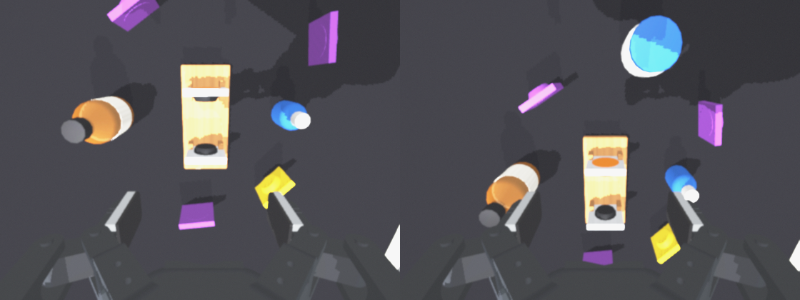

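Both wrist views show the rack in the middle of the picture. I'll enlarge the rack in both.

Run:
```python
from h import *
def crop(f,x,y,w,h,k): return cv2.resize(cv2.imread(f'pics/{f}.png')[y:y+h,x:x+w],(w*k,h*k),interpolation=cv2.INTER_CUBIC)
c=np.hstack([crop('w1',240,110,100,150,4),crop('w2',240,185,100,150,4)])
for i in range(0,800,40): c[::4,i]=(0,0,255) if i%200==0 else c[::4,i]
for j in range(0,600,100): c[j,::4]=(0,0,255)
cv2.imwrite('pics/ac.png',c)
```

```text
(no output)
```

View pics/ac.png

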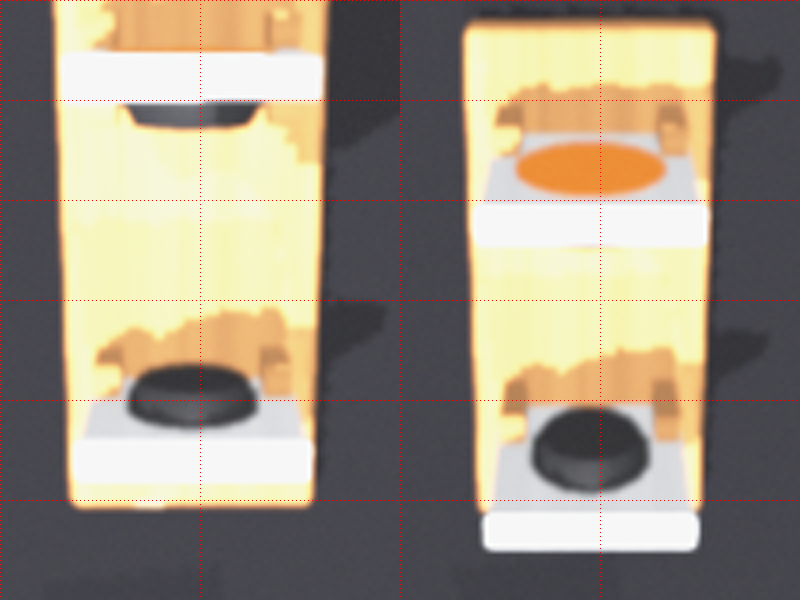

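Crop readings of the white top edges:

| View | Cell | u | v |
|---|---|---|---|
| w1 | amber | 61–324 | 53–103 |
| w1 | green | 70–314 | 437–484 |
| w2 | amber | 71–309 | 202–247 |
| w2 | green | 81–300 | 513–551 |

The amber glass is at (590,168) in the second crop, facing +y.

Run:
```python
from h import *
bx={'amber':((61,324,53,103),(71,309,202,247)),'green':((70,314,437,484),(81,300,513,551))}
c1=lambda u,v:(240+(u+.5)/4-.5,110+(v+.5)/4-.5)
c2=lambda u,v:(240+(u+.5)/4-.5,185+(v+.5)/4-.5)
ctr={}
for n,(a,b) in bx.items():
    pts=[]
    for i in(0,1):
        for j in (2,3):
            X,e=tri(('w1',c1(a[i],a[j])),('w2',c2(b[i],b[j]))); pts.append(X); print(n,X.round(4),e)
    pts=np.array(pts); ctr[n]=pts.mean(0)
    w=pts[2:].mean(0)-pts[:2].mean(0); print(n,'ctr',ctr[n].round(4),'width',np.linalg.norm(w).round(4),'yaw',np.degrees(np.arctan2(w[1],w[0])).round(1))
d=ctr['amber']-ctr['green'];print(np.linalg.norm(d),np.degrees(np.arctan2(d[1],d[0])))
for n,z in [('amber',.064),('green',.064)]:
    a,b=bx[n]
    print(n,onplane('w1',c1((a[0]+a[1])/2,(a[2]+a[3])/2),z).round(4),onplane('w2',c2((b[0]+b[1])/2,(b[2]+b[3])/2),z).round(4))
```

```text
amber [ 0.5736 -0.1579  0.0624] [[-0.3, 0.0], [0.2, -0.0]]
amber [ 0.575  -0.1675  0.0659] [[-0.3, 0.0], [0.2, -0.0]]
amber [ 0.6276 -0.1503  0.0623] [[0.3, 0.0], [-0.2, -0.0]]
amber [ 0.629  -0.16    0.0658] [[0.3, 0.0], [-0.2, -0.0]]
amber ctr [ 0.6013 -0.1589  0.0641] width 0.0546 yaw 8.0
green [ 0.5852 -0.24    0.0649] [[0.1, -0.0], [-0.1, 0.0]]
green [ 0.5865 -0.2513  0.0649] [[0.2, -0.0], [-0.1, 0.0]]
green [ 0.6395 -0.2324  0.0648] [[0.1, 0.0], [-0.1, -0.0]]
green [ 0.6414 -0.2437  0.0648] [[0.1, 0.0], [-0.1, -0.0]]
green ctr [ 0.6131 -0.2419  0.0649] width 0.0552 yaw 7.9
0.08377473308153549 98.12838596420022
amber [ 0.6013 -0.1589  0.064 ] [ 0.6013 -0.159   0.064 ]
green [ 0.6131 -0.2422  0.064 ] [ 0.6133 -0.2424  0.064 ]
```

The measured heights (64 mm) and spacing (84 mm) match the text. I'll look at the cassette next, with the tool turned as it will be for placing amber. That also tests the wrist range.

Run:
```python
from h import *
R1=rot(az(-110.4),[0,0,-1]); c=np.array([.517,.202,.2])
for k in (-.03,.06): print(row(c+az(-20.4)*k,R1))
```

```text
([0.0, 0.0, 118.3], [34.95, -5.92, -1.88])
([0.0, 0.0, 118.3], [30.68, 2.0, -1.88])
```

Emit:
{"method": "carry_out", "body": {"moves": [[[0,0,118],[35,-6,-2],1],[[0,0,118],[35,-6,-2],1],[[0,0,118],[35,-6,-2],1],[[0,0,118],[35,-6,-2],1],[[0,0,118],[35,-6,-2],1],[[0,0,118],[35,-6,-2],1],[[0,0,118],[35,-6,-2],1],[[0,0,118],[35,-6,-2],1],[[0,0,118],[35,-6,-2],1],[[0,0,118],[35,-6,-2],1],[[0,0,118],[35,-6,-2],1],[[0,0,118],[35,-6,-2],1],[[0,0,118],[35,-6,-2],1],[[0,0,118],[35,-6,-2],1]]}}

```text
time_s: 4.12
tool_pos: [0.4879, 0.2135, 0.2013]
tcp_rot: [0.985, -0.173, 0.0, 0.0]
contact_force: [0.5, -1.1, 0.9]
gripper_width: 0.0857
gripper_force: 0.0
```

Run:
```python
from h import *
snap('wrist','k1'); o=env.observe(); print(o['tool_pos'],o['tcp_rot'],o['joints'].round(2)); print(row(np.array([.517,.202,.2])+az(-20.4)*.06,rot(az(-110.4),[0,0,-1])))
```

```text
[0.48784117 0.21355339 0.2013098 ] [ 9.84932194e-01 -1.72940951e-01 -2.73895356e-06  1.85035478e-06] [-0.35  0.24 -0.21  1.95  0.06  0.97 -2.51]
([0.0, 0.0, 0.5], [9.13, 0.14, 0.13])
```

Emit:
{"method": "carry_out", "body": {"moves": [[[0,0,0],[9,0,0],1],[[0,0,0],[9,0,0],1],[[0,0,0],[9,0,0],1],[[0,0,0],[9,0,0],1]]}}

```text
time_s: 4.68
tool_pos: [0.5715, 0.1834, 0.2011]
tcp_rot: [0.985, -0.173, -0.0, 0.0]
contact_force: [0.4, -0.8, 0.6]
gripper_width: 0.0854
gripper_force: 0.0
```

Run:
```python
from h import *
snap('wrist','k2'); print(env.observe()['joints'].round(2))
def crop(f,x,y,w,h,k): return cv2.resize(cv2.imread(f'pics/{f}.png')[y:y+h,x:x+w],(w*k,h*k),interpolation=cv2.INTER_CUBIC)
cs=[]
for f in('k1','k2'):
    q=proj(f,[[.533,.245,.064],[.501,.159,.064]]).round(0);print(q)
    x,y=(q.mean(0)-[100,75]).astype(int);print(f,x,y); cs.append(crop(f,x,y,200,150,4)[150:450] )
c=np.vstack(cs)
for i in range(0,800,100): c[::4,i]=(0,0,255)
for j in range(0,600,100): c[j,::4]=(0,0,255)
cv2.imwrite('pics/k.png',c)
```

```text
[-0.28  0.34 -0.17  1.8   0.07  1.01 -2.4 ]
[[236. 165.]
 [336. 166.]]
k1 186 90
[[240. 253.]
 [331. 253.]]
k2 185 178
```

View pics/k.png

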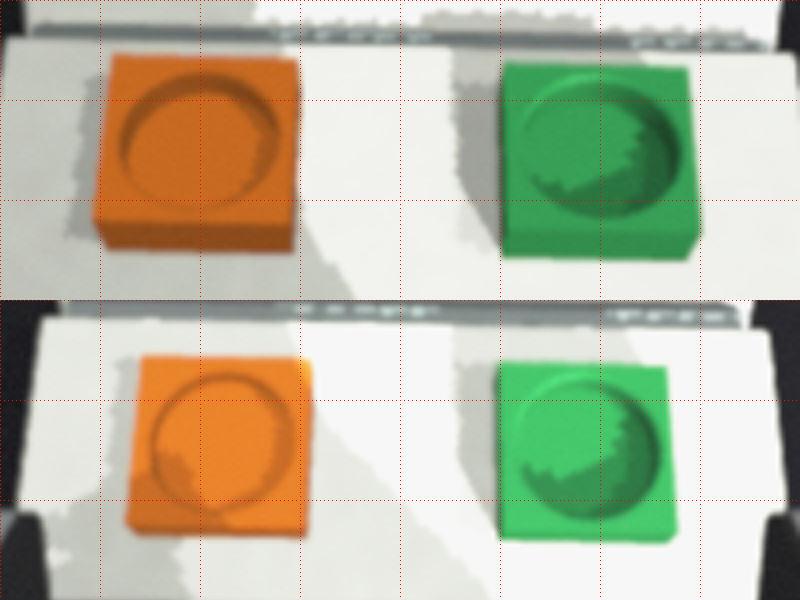

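The seat tops and recess rims are clear. Recess centres in the crop: orange (200,141) and green (602,145) in k1, orange (223,444) and green (589,449) in k2.

Run:
```python
from h import *
c1=lambda p:(186+(p[0]+.5)/4-.5, 90+(p[1]+150+.5)/4-.5)
c2=lambda p:(185+(p[0]+.5)/4-.5,178+(p[1]-150+.5)/4-.5)
D={'orange':([(110,54),(299,60),(294,223),(94,220)],[(139,357),(312,360),(307,528),(126,525)],(199.5,141.5),(223.5,444)),
'green':([(502,63),(688,68),(701,234),(502,230)],[(498,363),(667,369),(677,533),(499,530)],(601.5,145.5),(589,449))}
res={}
for n,(a,b,m,k) in D.items():
    P4=[]
    for p,q in zip(a,b):
        X,e=tri(('k1',c1(p)),('k2',c2(q)));P4.append(X);print(n,X.round(4),e)
    P4=np.array(P4);X,e=tri(('k1',c1(m)),('k2',c2(k)))
    s=np.linalg.svd(P4-P4.mean(0))[2][2];s*=np.sign(s[2])
    print(n,'corner ctr',P4.mean(0).round(4),'rim ctr',X.round(4),e,'normal tilt',np.degrees(np.arccos(s[2])).round(1),'az',np.degrees(np.arctan2(s[1],s[0])).round(1),'sides',[np.linalg.norm(P4[i]-P4[i-1]).round(4) for i in range(4)]); res[n]=(P4.mean(0)+X)/2
    print(' on z=.064:',onplane('k1',c1(m),.064).round(4),onplane('k2',c2(k),.064).round(4))
d=res['orange']-res['green'];print(np.linalg.norm(d),np.degrees(np.arctan2(d[1],d[0])),{k:v.round(4) for k,v in res.items()})
```

```text
orange [0.56   0.2587 0.0527] [[-0.1, 0.0], [0.1, -0.0]]
orange [0.5436 0.2179 0.0511] [[-0.0, 0.0], [0.0, -0.0]]
orange [0.5129 0.2288 0.0794] [[-0.2, 0.0], [0.2, -0.0]]
orange [0.5284 0.2702 0.0789] [[-0.1, 0.0], [0.1, -0.0]]
orange corner ctr [0.5362 0.2439 0.0655] rim ctr [0.5352 0.244  0.0655] [[0.2, -0.0], [-0.2, 0.0]] normal tilt 39.5 az -22.1 sides [np.float64(0.0426), np.float64(0.044), np.float64(0.0432), np.float64(0.0442)]
 on z=.064: [0.5351 0.2446 0.064 ] [0.5345 0.2443 0.064 ]
green [0.5268 0.1732 0.0516] [[0.1, 0.0], [-0.1, -0.0]]
green [0.5112 0.1329 0.0534] [[-0.0, -0.0], [0.0, 0.0]]
green [0.479  0.1444 0.0763] [[-0.2, -0.0], [0.2, 0.0]]
green [0.4949 0.1857 0.0764] [[0.2, 0.0], [-0.2, -0.0]]
green corner ctr [0.503  0.1591 0.0644] rim ctr [0.5035 0.1584 0.067 ] [[0.2, 0.0], [-0.1, -0.0]] normal tilt 34.9 az -19.5 sides [np.float64(0.0423), np.float64(0.0432), np.float64(0.0412), np.float64(0.0443)]
 on z=.064: [0.5029 0.1582 0.064 ] [0.5019 0.1583 0.064 ]
0.09120918502281031 69.15900580948731 {'orange': array([0.5357, 0.244 , 0.0655]), 'green': array([0.5032, 0.1587, 0.0657])}
```

The pockets are at orange (0.535, 0.2443, 0.064) and green (0.5026, 0.1585, 0.064), 91.7 mm apart, with y-axis yaw 69.3°. All of this agrees with the text. Next I'll work out the grasps.

```bash
cat >> h.py <<'E'
TH=np.radians(30); up=np.array([0,0,1.]); Y=np.array([0,0,0])
G={'amber':(np.array([.6013,-.1589,.038]),az(98.1)),'green':(np.array([.6132,-.2422,.038]),az(-81.9))}
Q={'amber':np.array([.5350,.2443,.0642]),'green':np.array([.5026,.1585,.0642])}
YL=az(69.3); XL=az(-20.7); N=np.sin(np.radians(40))*XL+np.cos(np.radians(40))*up; U=np.cross(YL,N)*-1
U=-np.cos(np.radians(40))*XL+np.sin(np.radians(40))*up
DEP=.016
def grasp(n):
    c,g=G[n]; z=-(np.cos(TH)*up+np.sin(TH)*g); return c+DEP*z, rot(az(8.1),z), z
def place(n,h): # plate mid-plane centre h out from seated
    z=-(np.cos(TH)*U+np.sin(TH)*N); y=YL*(-1 if n=='amber' else 1)
    return Q[n]+N*(.004+h)+DEP*z, rot(y,z), z
E
python3 - <<'E'
from h import *
p,r,z=grasp('amber')
print(p,z); fr=cur()
hi=p-.08*z; hi[2]=.21
for q in (hi,p-.08*z,p): print(q.round(3),row(q,r,fr), (r.inv().apply(q-p)*100).round(2))
for n in Q: print(n,place(n,0))
E
```

```text
[ 0.60242721 -0.16682019  0.02414359] [ 0.07045062 -0.49501183 -0.8660254 ]
[ 0.597 -0.127  0.21 ] ([-30.8, -18.5, -114.9], [12.99, 28.35, -0.88]) [ -5.83   0.   -18.1 ]
[ 0.597 -0.127  0.093] ([-30.8, -18.5, -114.9], [12.99, 28.35, 10.78]) [ 0.  0. -8.]
[ 0.602 -0.167  0.024] ([-30.8, -18.5, -114.9], [14.88, 31.88, 17.71]) [0. 0. 0.]
amber (array([0.54252422, 0.24145683, 0.0522291 ]), Rotation.from_matrix(array([[ 8.79029853e-01, -3.53474844e-01,  3.19940701e-01],
                            [-3.32157702e-01, -9.35444031e-01, -1.20895517e-01],
                            [ 3.42020143e-01,  6.93889390e-18, -9.39692621e-01]])), array([ 0.3199407 , -0.12089552, -0.93969262]))
green (array([0.51012422, 0.15565683, 0.0522291 ]), Rotation.from_matrix(array([[-8.79029853e-01,  3.53474844e-01,  3.19940701e-01],
                            [ 3.32157702e-01,  9.35444031e-01, -1.20895517e-01],
                            [-3.42020143e-01, -6.93889390e-18, -9.39692621e-01]])), array([ 0.3199407 , -0.12089552, -0.93969262]))
```

Emit:
{"method": "carry_out", "body": {"moves": [[[-30.8,-18.5,-114.9],[13,28.3,-0.9],1],[[-30.8,-18.5,-114.9],[13,28.3,-0.9],1],[[-30.8,-18.5,-114.9],[13,28.3,-0.9],1],[[-30.8,-18.5,-114.9],[13,28.3,-0.9],1],[[-30.8,-18.5,-114.9],[13,28.3,-0.9],1],[[-30.8,-18.5,-114.9],[13,28.3,-0.9],1],[[-30.8,-18.5,-114.9],[13,28.3,-0.9],1],[[-30.8,-18.5,-114.9],[13,28.3,-0.9],1],[[-30.8,-18.5,-114.9],[13,28.3,-0.9],1],[[-30.8,-18.5,-114.9],[13,28.3,-0.9],1],[[-30.8,-18.5,-114.9],[13,28.3,-0.9],1],[[-30.8,-18.5,-114.9],[13,28.3,-0.9],1],[[-30.8,-18.5,-114.9],[13,28.3,-0.9],1],[[-30.8,-18.5,-114.9],[13,28.3,-0.9],1],[[-30.8,-18.5,-114.9],[13,28.3,10.8],1],[[-30.8,-18.5,-114.9],[13,28.3,10.8],1],[[-30.8,-18.5,-114.9],[13,28.3,10.8],1],[[-30.8,-18.5,-114.9],[13,28.3,10.8],1]]}}

```text
time_s: 6.98
tool_pos: [0.5985, -0.1272, 0.0951]
tcp_rot: [0.634, 0.729, -0.169, 0.196]
contact_force: [0.4, -0.2, -0.3]
gripper_width: 0.0852
gripper_force: 0.0
```

Run:
```python
from h import *
p,r,z=grasp('amber'); print(row(p,r), env.observe()['joints'].round(2)); snap('wrist','g1')
a=p-.016*z+.026*up+.004*0
print(proj('g1',[[.6013,-.1589,.064]]+[list(np.array([.6013,-.1589,.064])+s*.026*az(8.1)) for s in(-1,1)]))
```

```text
([0.0, 0.0, -0.1], [0.11, -0.17, 8.13]) [ 0.02  0.5  -0.26  1.96  0.84  0.94 -0.67]
[[284.0353431  254.74688533]
 [245.20027751 254.80588807]
 [322.86871732 254.68788516]]
```

Emit:
{"method": "carry_out", "body": {"moves": [[[0,0,0],[0.1,-0.2,4],1],[[0,0,0],[0.1,-0.2,6],1],[[0,0,0],[0.1,-0.2,8.1],1],[[0,0,0],[0.1,-0.2,8.1],1],[[0,0,0],[0.1,-0.2,8.1],1]]}}

```text
time_s: 7.65
tool_pos: [0.6016, -0.1663, 0.0233]
tcp_rot: [0.633, 0.729, -0.17, 0.196]
contact_force: [0.6, 0.7, 0.6]
gripper_width: 0.0853
gripper_force: 0.0
```

Run:
```python
from h import *
p,r,z=grasp('amber'); print(row(p,r)); snap('wrist','g2')
```

```text
([0.0, 0.0, -0.0], [-0.1, 0.08, -0.04])
```

View pics/g2.png

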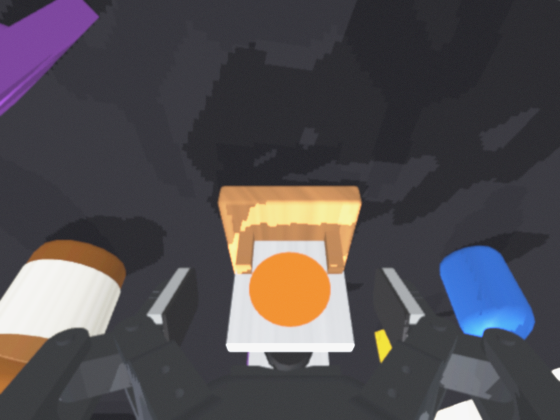

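The amber plate (u 228–354) sits centred between the fingers (u≈168 and 405), glass towards the camera. I'll close the gripper and lift.

Emit:
{"method": "carry_out", "body": {"moves": [[[0,0,0],[0,0,0],0.5],[[0,0,0],[0,0,0],0.3],[[0,0,0],[0,0,0],0.2],[[0,0,0],[0,0,0],0.2],[[0,0,0],[0,0,0],0.2],[[0,0,0],[0,0,0],0.2],[[0,0,0],[-0.5,0,-0.87],0.2],[[0,0,0],[-1,0,-1.73],0.2],[[0,0,0],[-2,0,-3.46],0.2],[[0,0,0],[-4,0,-6.93],0.2],[[0,0,0],[-6.5,0,-11.26],0.2],[[0,0,0],[-6.5,0,-11.26],0.2],[[0,0,0],[-6.5,0,-11.26],0.2]]}}

```text
time_s: 9.32
tool_pos: [0.6008, -0.1669, 0.1532]
tcp_rot: [0.634, 0.729, -0.17, 0.196]
contact_force: [-0.0, 0.4, -0.8]
gripper_width: 0.051
gripper_force: 64.2
```

Run:
```python
from h import *
snap('wrist','g3'); fr=cur()
for h in (.1,.05,.02,0): 
    p,r,z=place('amber',h); print(h,p.round(3),row(p,r,fr),(fr[1].inv()*r).magnitude()*57.3)
# plate measured in hand: predicted glass-face corners if the grasp is nominal
p,r,z=grasp('amber');c,g=G['amber'];T=lambda X: fr[1].apply(r.inv().apply(X-p))+fr[0]
for s,t in((-1,1),(1,1),(1,-1),(-1,-1)): print(proj('g3',T(c+.004*g+s*.026*az(8.1)+t*.026*up)).round(1))
print('glass',proj('g3',T(c+.004*g)).round(1))
```

```text
0.1 [0.603 0.219 0.129] ([10.5, 30.4, 120.8], [34.21, 5.61, -17.05]) 125.03078110656736
0.05 [0.573 0.23  0.091] ([10.5, 30.4, 120.8], [37.47, 2.79, -14.51]) 125.03078110656736
0.02 [0.555 0.237 0.068] ([10.5, 30.4, 120.8], [39.42, 1.11, -12.98]) 125.03078110656736
0 [0.543 0.241 0.052] ([10.5, 30.4, 120.8], [40.73, -0.02, -11.96]) 125.03078110656736
[223.3 338.5]
[350.2 338.4]
[336.  236.8]
[236.7 236.9]
glass [286.6 281.5]
```

View pics/g3.png

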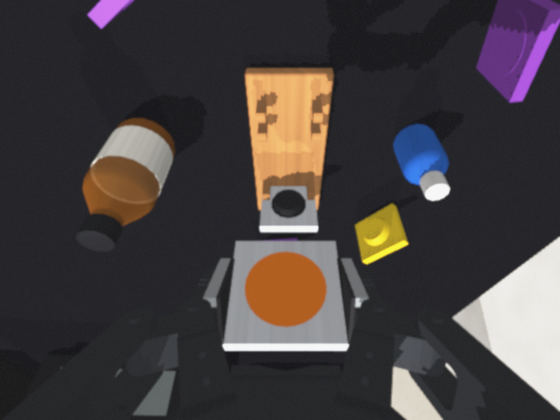

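Amber is gripped, with opening 51 mm and force 64 N. The glass is centred at (286,289) and the face corners are at about (222,344), (349,344), (236,241) and (337,241). The prediction for the glass was (286.6,281.5), so I'll fit the cell's pose in the hand.

```bash
cat >> h.py <<'E'
from scipy.optimize import least_squares
def nominal(n): # cell centre & axes in tool frame (nominal)
    p,r,z=grasp(n);c,g=G[n]
    return r.inv().apply(c-p), R.from_matrix(r.inv().as_matrix()@np.c_[g,np.cross(up,g),up])
def fit(f,n,obs,free=True): # obs: list of (cell-frame pt, uv); returns centre in tool frame, rotation
    d=json.load(open(f'pics/{f}.json'));rt=R.from_quat(d['tcp_rot']);t=np.array(d['tool_pos'])
    c0,R0=nominal(n);uv=np.array([o[1] for o in obs],float);X=np.array([o[0] for o in obs])
    def res(x):
        Rc=R0*R.from_rotvec(x[3:] if free else [0,0,0]); return np.r_[(proj(f,rt.apply(Rc.apply(X)+c0+x[:3])+t)-uv).ravel(),x[3:]*1]
    s=least_squares(res,np.zeros(6)); return s.x, np.sqrt((s.fun**2).mean())
E
python3 - <<'E'
from h import *
a=.026;x=.004
img=cv2.cvtColor(cv2.imread('pics/g3.png'),cv2.COLOR_BGR2HSV)
m=cv2.inRange(img[230:345,225:345],(5,150,100),(20,255,255)); M=cv2.moments(m); g=(225+M['m10']/M['m00'],230+M['m01']/M['m00']); print('glass',g,M['m00']/255)
cs=[((x,a,a),(349,344)),((x,-a,a),(222,344)),((x,a,-a),(337,241)),((x,-a,-a),(236,241))]
# sign of cell y in the image: amber cell y = up x g = az(188): towards -tool y (left)
cs=[((x,-a,a),(349,344)),((x,a,a),(222,344)),((x,-a,-a),(337,241)),((x,a,-a),(236,241)),((x,0,0),g)]
for fr in(True,False):
    s,e=fit('g3','amber',cs,fr);print('shift mm',(s[:3]*1000).round(2),'rot deg',np.degrees(s[3:]).round(1),'rms px',e.round(2))
# subpixel edges along the middle column/row
gr=cv2.cvtColor(cv2.imread('pics/g3.png'),cv2.COLOR_BGR2GRAY)
print(gr[234:248,286],gr[338:356,286]); print(gr[335,215:232],gr[335,340:356])
E
```

```text
glass (285.23339822626, 288.83257624918883) 4623.0
shift mm [-1.73 -0.59 -0.3 ] rot deg [-0.5 -0.3  1.2] rms px 0.74
shift mm [-1.68 -0.63 -0.41] rot deg [0. 0. 0.] rms px 0.8
[ 29  25  24  31  47  66  96 129 144 147 147 148 147 149] [150 150 151 151 159 198 239 245 246 246 246 244 208 107  43  34  35  36]
[ 41  41  40  42  39  47  47  47  56  98 142 152 155 157 157 155 155] [151 150 151 150 151 147 129  79  59  71  69  56  40  41  41  42]
```

```bash
cat >> h.py <<'E'
S={'amber':np.array([-.0017,-.0006,-.0004]),'green':np.zeros(3)}
def pl(n,h):
    p,r,z=place(n,h); return p-r.apply(S[n]),r
E
python3 - <<'E'
from h import *
fr=cur()
for h in (.12,): print(h,pl('amber',h)[0],row(*pl('amber',h),fr))
E
```

```text
0.12 [0.61608948 0.21301743 0.14435999] ([10.5, 30.4, 120.8], [32.78, 6.86, -18.02])
```

Emit:
{"method": "carry_out", "body": {"moves": [[[10.5,30.4,120.8],[32.8,6.9,-18],0.2],[[10.5,30.4,120.8],[32.8,6.9,-18],0.2],[[10.5,30.4,120.8],[32.8,6.9,-18],0.2],[[10.5,30.4,120.8],[32.8,6.9,-18],0.2],[[10.5,30.4,120.8],[32.8,6.9,-18],0.2],[[10.5,30.4,120.8],[32.8,6.9,-18],0.2],[[10.5,30.4,120.8],[32.8,6.9,-18],0.2],[[10.5,30.4,120.8],[32.8,6.9,-18],0.2],[[10.5,30.4,120.8],[32.8,6.9,-18],0.2],[[10.5,30.4,120.8],[32.8,6.9,-18],0.2],[[10.5,30.4,120.8],[32.8,6.9,-18],0.2],[[10.5,30.4,120.8],[32.8,6.9,-18],0.2],[[10.5,30.4,120.8],[32.8,6.9,-18],0.2],[[10.5,30.4,120.8],[32.8,6.9,-18],0.2],[[10.5,30.4,120.8],[32.8,6.9,-18],0.2],[[10.5,30.4,120.8],[32.8,6.9,-18],0.2]]}}

```text
time_s: 11.38
tool_pos: [0.6171, 0.2128, 0.1441]
tcp_rot: [0.969, -0.177, 0.171, 0.032]
contact_force: [-1.6, -0.2, -1.4]
gripper_width: 0.0506
gripper_force: 64.2
```

Run:
```python
from h import *
fr=cur(); o=env.observe();print(o['joints'].round(2),o['gripper_width'])
for h in (.12,.04,.02,.01,0,-.002): print(h,row(*pl('amber',h),fr))
```

```text
[-0.79  0.38  0.26  1.96  0.31  0.62 -2.72] 0.05064304449521644
0.12 ([0.0, -0.0, 0.0], [-0.08, 0.01, -0.06])
0.04 ([0.0, -0.0, 0.0], [-7.01, 0.01, 3.94])
0.02 ([0.0, -0.0, 0.0], [-8.75, 0.01, 4.94])
0.01 ([0.0, -0.0, 0.0], [-9.61, 0.01, 5.44])
0 ([0.0, -0.0, 0.0], [-10.48, 0.0, 5.94])
-0.002 ([0.0, -0.0, 0.0], [-10.65, 0.0, 6.04])
```

Joint 7 is at its limit (-2.72 of -2.73). The turn about the pocket axis is free, so I'll back off 20° about the deck normal.

```bash
cat >> h.py <<'E'
TURN={'amber':20,'green':0}
def pl(n,h):
    p,r,z=place(n,h); p=p-r.apply(S[n]); t=R.from_rotvec(N*np.radians(TURN[n])); c=Q[n]
    return c+t.apply(p-c), t*r
E
python3 - <<'E'
from h import *
fr=cur()
for h in (.12,.04): print(h,row(*pl('amber',h),fr),pl('amber',h)[1].as_matrix()[:,2])
E
```

```text
0.12 ([17.4, -0.0, -10.0], [-0.12, -0.5, -0.12]) [ 0.38721334  0.17032335 -0.90612129]
0.04 ([17.4, -0.0, -10.0], [-7.05, -0.51, 3.88]) [ 0.38721334  0.17032335 -0.90612129]
```

Emit:
{"method": "carry_out", "body": {"moves": [[[8.7,0,-5],[-0.1,-0.2,-0.1],0.2],[[17.4,0,-10],[-0.1,-0.5,-0.1],0.2],[[17.4,0,-10],[-0.1,-0.5,-0.1],0.2],[[17.4,0,-10],[-3,-0.5,1.5],0.2],[[17.4,0,-10],[-7,-0.5,3.9],0.2],[[17.4,0,-10],[-7,-0.5,3.9],0.2],[[17.4,0,-10],[-7,-0.5,3.9],0.2],[[17.4,0,-10],[-7,-0.5,3.9],0.2]]}}

```text
time_s: 12.38
tool_pos: [0.5708, 0.2361, 0.0845]
tcp_rot: [0.974, -0.064, 0.193, -0.101]
contact_force: [0.6, 0.3, -1.1]
gripper_width: 0.0507
gripper_force: 64.2
```

Run:
```python
from h import *
fr=cur(); o=env.observe();print(o['joints'].round(2),o['gripper_width'])
for h in (.04,.02,.01,0,-.002): print(h,row(*pl('amber',h),fr))
snap('wrist','p1')
```

```text
[-0.49  0.36 -0.04  2.19  0.38  0.16 -2.59] 0.05066413377897847
0.04 ([-0.1, -0.1, -0.0], [-0.17, 0.02, 0.03])
0.02 ([-0.1, -0.1, -0.0], [-1.91, 0.02, 1.03])
0.01 ([-0.1, -0.1, -0.0], [-2.77, 0.02, 1.53])
0 ([-0.1, -0.1, -0.0], [-3.64, 0.02, 2.03])
-0.002 ([-0.1, -0.1, -0.0], [-3.81, 0.02, 2.12])
```

Joint 6 is now at its lower limit (0.16), so I'll turn a further 15° about the deck normal. That makes the tool lean sideways instead of outward.

```bash
sed -i "s/TURN={'amber':20/TURN={'amber':36/" h.py
python3 - <<'E'
from h import *
fr=cur()
for h in (.05,.04): print(h,row(*pl('amber',h),fr),pl('amber',h)[1].as_matrix()[:,2])
E
```

```text
0.05 ([13.8, -0.1, -8.0], [0.68, -0.39, -0.49]) [ 0.38135096  0.40006561 -0.83337803]
0.04 ([13.8, -0.1, -8.0], [-0.19, -0.39, 0.0]) [ 0.38135096  0.40006561 -0.83337803]
```

Emit:
{"method": "carry_out", "body": {"moves": [[[7,0,-4],[0.4,-0.2,-0.3],0.2],[[13.8,0,-8],[0.7,-0.4,-0.5],0.2],[[13.8,0,-8],[0.7,-0.4,-0.5],0.2],[[13.8,0,-8],[-0.2,-0.4,0],0.2],[[13.8,0,-8],[-0.2,-0.4,0],0.2],[[13.8,0,-8],[-0.2,-0.4,0],0.2]]}}

```text
time_s: 13.18
tool_pos: [0.5758, 0.2347, 0.0962]
tcp_rot: [0.959, 0.029, 0.195, -0.202]
contact_force: [-0.7, 0.3, -1.2]
gripper_width: 0.0511
gripper_force: 64.2
```

Run:
```python
from h import *
fr=cur(); o=env.observe();print(o['joints'].round(2),o['gripper_width'])
for h in (.04,.02,.01,0,-.002): print(h,row(*pl('amber',h),fr))
```

```text
[ 0.4   0.52 -0.9   2.18  0.94  0.16 -2.73] 0.05106623083702074
0.04 ([0.1, 1.2, 0.0], [-1.05, -0.17, 0.96])
0.02 ([0.1, 1.2, 0.0], [-2.76, -0.17, 1.99])
0.01 ([0.1, 1.2, 0.0], [-3.62, -0.17, 2.51])
0 ([0.1, 1.2, 0.0], [-4.47, -0.17, 3.03])
-0.002 ([0.1, 1.2, 0.0], [-4.64, -0.17, 3.13])
```

The arm geometry is the limit here, so I'll fit a simple roll/pitch kinematic model to the poses I've logged and choose the tilt and turn offline.

```bash
cat > kin.py <<'E'
import numpy as np
from scipy.spatial.transform import Rotation as R
from scipy.optimize import least_squares
LO=np.array([-2.85,-.5,-1.23,.21,-1.02,.16,-2.73]);HI=np.array([2.85,2.14,1.37,2.46,4.16,2.05,2.73])
def fk(q,k):
    d1,d3,d5,d7,e3,e5=k[:6]; o=k[6:13]; s=SG
    a=s*q+o; r=R.from_euler('z',a[0]);p=np.array([0,0,d1])
    r=r*R.from_euler('YZ',[a[1],a[2]]);p=p+r.apply([e3,0,d3])
    r=r*R.from_euler('YZ',[a[3],a[4]]);p=p+r.apply([e5,0,d5])
    r=r*R.from_euler('YZ',[a[5],a[6]]);p=p+r.apply([0,0,d7])
    return p,r
D=[([.96753561,.42665737,.07385711,1.60654376,-.03408637,1.11077971,-.06712677],[.29569789,-.60638261,.23068847],[.974379,.2249116,-.0001715,-.0005378]),
([.49,.45,-.32,1.70,.16,1.02,.26],[.6093,-.224,.1815],[.656,.754,0,0]),
([-.35,.24,-.21,1.95,.06,.97,-2.51],[.48784,.21355,.20131],[.98493,-.17294,0,0]),
([-.28,.34,-.17,1.8,.07,1.01,-2.4],[.5715,.1834,.2011],[.985,-.173,0,0]),
([.02,.5,-.26,1.96,.84,.94,-.67],[.5985,-.1272,.0951],[.634,.729,-.169,.196]),
([-.79,.38,.26,1.96,.31,.62,-2.72],[.6171,.2128,.1441],[.969,-.177,.171,.032]),
([-.49,.36,-.04,2.19,.38,.16,-2.59],[.5708,.2361,.0845],[.974,-.064,.193,-.101]),
([.4,.52,-.9,2.18,.94,.16,-2.73],[.5758,.2347,.0962],[.959,.029,.195,-.202])]
def err(k):
    e=[]
    for q,p,t in D:
        P,r=fk(np.array(q),k); e+=[ (P-p)*10, (R.from_quat(t).inv()*r).as_rotvec()*2]
    return np.concatenate(e)
import itertools
best=None
rng=np.random.default_rng(0)
def fitk():
    global SG,best
    for s1,s3,s5,s7 in itertools.product((-1,1),repeat=4):
        SG=np.array([s1,1,s3,1,s5,1,s7])
        for t in range(4):
            k0=np.r_[.35,.4,.4,.25,0,0,rng.uniform(-3,3),0,0,0,0,0,rng.uniform(-3,3)]
            r=least_squares(err,k0,max_nfev=60)
            if best is None or r.cost<best[0]: best=(r.cost,r.x,SG.copy())
    np.save('kin.npy',np.r_[best[1],best[2]]); return best
if __name__=='__main__':
    b=fitk();SG=b[2];e=err(b[1]).reshape(-1,6);print(b[0],b[1].round(3),b[2]);print('pos mm',(np.linalg.norm(e[:,:3],axis=1)*100).round(1),'rot deg',(np.linalg.norm(e[:,3:],axis=1)/2*57.3).round(2))
E
python3 kin.py
```

```text
0.06383493145105368 [ 0.273  0.592  0.511  0.348 -0.009  0.002 -0.064 -0.017 -0.036  0.043
 -0.008 -0.041  1.492] [-1  1 -1  1 -1  1 -1]
pos mm [ 8.3  9.5  9.8  3.6 14.1 14.3  7.7 14.6] rot deg [1.74 1.31 1.33 1.66 2.43 1.29 2.38 2.21]
```

The model fits to about 1 cm and 2°, which is enough to judge feasibility. I'll search lean and turn options for the pocket and the rack.

```bash
cat > ik.py <<'E'
import kin; from kin import *
a=np.load('kin.npy'); kin.SG=a[13:]; K=a[:13]
def ik(p,r,n=8,seeds=None):
    best=(9,None); rng=np.random.default_rng(1)
    m=.06
    for i in range(n):
        q0=np.array([rng.uniform(-1,1),.4,rng.uniform(-.8,.8),1.9,rng.uniform(-.5,1.5),.8,rng.uniform(-2.6,2.6)])
        s=least_squares(lambda q:np.r_[(fk(q,K)[0]-p)*10,(r.inv()*fk(q,K)[1]).as_rotvec()*2],q0,bounds=(LO+m,HI-m),max_nfev=80)
        e=np.sqrt(2*s.cost)
        if e<best[0]: best=(e,s.x)
        if e<.01: break
    return best
E
python3 - <<'E'
from ik import *; import h as H
for th in (30,40,50):
    H.TH=np.radians(th)
    for n in('amber','green'):
        out=[]
        for flip in (0,1):
            for phi in range(-60,61,20):
                H.TURN[n]=phi
                e=0
                for hh in (0,.06):
                    p,r=H.pl(n,hh)
                    if flip:r=r*R.from_euler('z',np.pi)
                    b=ik(p,r);e=max(e,b[0])
                out.append((flip,phi,round(float(e),2)))
        p,r,z=H.grasp(n); g=[round(float(ik(p,r*R.from_euler('z',f))[0]),2) for f in(0,np.pi)]
        print(th,n,'rack(noflip,flip)',g,'place',out)
E
```

```text
30 amber rack(noflip,flip) [0.0, 0.0] place [(0, -60, 0.0), (0, -40, 0.0), (0, -20, 0.0), (0, 0, 0.0), (0, 20, 0.0), (0, 40, 0.08), (0, 60, 0.15), (1, -60, 0.0), (1, -40, 0.0), (1, -20, 0.0), (1, 0, 0.0), (1, 20, 0.0), (1, 40, 0.0), (1, 60, 0.15)]
30 green rack(noflip,flip) [0.0, 0.0] place [(0, -60, 0.0), (0, -40, 0.0), (0, -20, 0.0), (0, 0, 0.0), (0, 20, 0.0), (0, 40, 0.03), (0, 60, 0.07), (1, -60, 0.01), (1, -40, 0.0), (1, -20, 0.01), (1, 0, 0.0), (1, 20, 0.0), (1, 40, 0.03), (1, 60, 0.02)]
40 amber rack(noflip,flip) [0.0, 0.0] place [(0, -60, 0.0), (0, -40, 0.0), (0, -20, 0.0), (0, 0, 0.01), (0, 20, 0.0), (0, 40, 0.0), (0, 60, 0.0), (1, -60, 0.0), (1, -40, 0.01), (1, -20, 0.0), (1, 0, 0.0), (1, 20, 0.0), (1, 40, 0.0), (1, 60, 0.0)]
40 green rack(noflip,flip) [0.01, 0.01] place [(0, -60, 0.0), (0, -40, 0.01), (0, -20, 0.01), (0, 0, 0.01), (0, 20, 0.0), (0, 40, 0.0), (0, 60, 0.0), (1, -60, 0.0), (1, -40, 0.0), (1, -20, 0.01), (1, 0, 0.01), (1, 20, 0.0), (1, 40, 0.0), (1, 60, 0.0)]
50 amber rack(noflip,flip) [0.0, 0.01] place [(0, -60, 0.0), (0, -40, 0.0), (0, -20, 0.0), (0, 0, 0.01), (0, 20, 0.02), (0, 40, 0.02), (0, 60, 0.01), (1, -60, 0.0), (1, -40, 0.0), (1, -20, 0.01), (1, 0, 0.0), (1, 20, 0.0), (1, 40, 0.0), (1, 60, 0.0)]
50 green rack(noflip,flip) [0.0, 0.0] place [(0, -60, 0.0), (0, -40, 0.01), (0, -20, 0.01), (0, 0, 0.01), (0, 20, 0.0), (0, 40, 0.0), (0, 60, 0.0), (1, -60, 0.0), (1, -40, 0.0), (1, -20, 0.0), (1, 0, 0.02), (1, 20, 0.04), (1, 40, 0.0), (1, 60, 0.01)]
```

```bash
cat >> ik.py <<'E'
def step(q,p,r,m=.02):
    s=least_squares(lambda x:np.r_[(fk(x,K)[0]-p)*10,(r.inv()*fk(x,K)[1]).as_rotvec()*2,(x-q)*.01],np.clip(q,LO+m+1e-3,HI-m-1e-3),bounds=(LO+m,HI-m),max_nfev=60)
    p2,r2=fk(s.x,K); return s.x,np.linalg.norm(p2-p)*1000,(r.inv()*r2).magnitude()*57.3
def path(q,way,n=10):
    p,r=fk(q,K); E=0
    for P,Rr in way:
        d=(r.inv()*Rr).as_rotvec()
        for t in np.linspace(0,1,n+1)[1:]:
            q,e,a=step(q,p+t*(P-p),r*R.from_rotvec(d*t)); E=max(E,e+a)
        p,r=P,Rr
    return q,e,a,E
E
python3 - <<'E'
from ik import *; import h as H
q=np.array([.4,.52,-.9,2.18,.94,.16,-2.73])
for phis in ([20],[10],[0],[20,0],[20,-20],[20,0,-20,-40]):
    w=[]
    H.TURN['amber']=36; w.append(H.pl('amber',.12))
    for f in phis: H.TURN['amber']=f; w.append(H.pl('amber',.12))
    for hh in(.04,0): w.append(H.pl('amber',hh))
    qq,e,a,E=path(q,w);print(phis,qq.round(2),'end err mm %.1f deg %.1f, path max %.1f'%(e,a,E))
E
```

```text
[20] [-0.35  0.41 -0.21  2.19  0.51  0.18 -2.71] end err mm 2.8 deg 2.5, path max 5.3
[10] [-0.77  0.43  0.2   2.17  0.31  0.24 -2.71] end err mm 0.0 deg 0.0, path max 0.1
[0] [-1.03  0.5   0.45  2.09  0.15  0.4  -2.71] end err mm 0.0 deg 0.0, path max 0.1
[20, 0] [-1.03  0.5   0.45  2.09  0.15  0.4  -2.71] end err mm 0.0 deg 0.0, path max 0.1
[20, -20] [-1.32  0.73  0.79  1.91 -0.12  0.76 -2.71] end err mm 0.0 deg 0.0, path max 0.1
[20, 0, -20, -40] [-1.41  1.03  1.03  1.71 -0.32  1.16 -2.71] end err mm 0.0 deg 0.0, path max 0.1
```

```bash
sed -i "s/TURN={'amber':36/TURN={'amber':0/" h.py
python3 - <<'E'
import h as H
print(H.env.observe()['joints'],H.env.observe()['joint_vel'].round(4))
H.TURN['amber']=36;fr=H.cur();a=H.row(*H.pl('amber',.1),fr);print(a)
for f in (15,0): H.TURN['amber']=f; print(f,H.row(*H.pl('amber',.1),fr))
E
```

```text
[ 0.39586357  0.51743217 -0.89627243  2.17864824  0.93657009  0.16230428
 -2.73005352] [ 0.3305  0.0766 -0.335   0.0008  0.2098 -0.0013 -0.0405]
([0.1, 1.2, 0.0], [4.09, -0.16, -2.15])
15 ([-18.0, 1.1, 10.7], [4.02, 0.37, -2.25])
0 ([-30.9, 1.1, 18.3], [3.92, 0.71, -2.42])
```

Emit:
{"method": "carry_out", "body": {"moves": [[[0,1,0],[4,-0.1,-2.1],0.2],[[-9,1,5],[4,0.1,-2.2],0.2],[[-18,1.1,10.7],[4,0.4,-2.3],0.2],[[-31,1.1,18.3],[3.9,0.7,-2.4],0.2],[[-31,1.1,18.3],[3.9,0.7,-2.4],0.2],[[-31,1.1,18.3],[3.9,0.7,-2.4],0.2],[[-31,1.1,18.3],[3.9,0.7,-2.4],0.2],[[-31,1.1,18.3],[3.9,0.7,-2.4],0.2]]}}

```text
time_s: 14.18
tool_pos: [0.6024, 0.213, 0.1123]
tcp_rot: [0.977, -0.14, 0.163, 0.006]
contact_force: [0.4, -0.8, -1.4]
gripper_width: 0.0509
gripper_force: 64.2
```

Run:
```python
from h import *
fr=cur(); o=env.observe();print(o['joints'].round(3),o['joint_vel'].round(3),o['gripper_width'])
for h in (.1,.04,.02,.01,0,-.002): print(h,row(*pl('amber',h),fr))
```

```text
[-0.629  0.388  0.088  2.017  0.376  0.521 -2.715] [-1.318  0.081  1.359 -0.128 -0.558  0.288  0.009] 0.050866185187859264
0.1 ([-3.4, 1.4, 3.8], [0.56, -0.55, -1.56])
0.04 ([-3.4, 1.4, 3.8], [-4.55, -0.7, 1.57])
0.02 ([-3.4, 1.4, 3.8], [-6.26, -0.76, 2.61])
0.01 ([-3.4, 1.4, 3.8], [-7.11, -0.78, 3.13])
0 ([-3.4, 1.4, 3.8], [-7.97, -0.81, 3.65])
-0.002 ([-3.4, 1.4, 3.8], [-8.14, -0.81, 3.75])
```

Emit:
{"method": "carry_out", "body": {"moves": [[[0,0,0],[0,0,0],0.2],[[0,0,0],[0,0,0],0.2],[[0,0,0],[0,0,0],0.2]]}}

```text
time_s: 14.55
tool_pos: [0.6022, 0.2115, 0.1114]
tcp_rot: [0.977, -0.14, 0.163, 0.005]
contact_force: [-0.1, -0.5, -1.4]
gripper_width: 0.0509
gripper_force: 64.2
```

Run:
```python
from h import *
fr=cur(); o=env.observe();print(o['joints'].round(3),o['joint_vel'].round(3),o['gripper_width'])
for h in (.1,.04,.02,.01,0,-.002): print(h,row(*pl('amber',h),fr))
```

```text
[-0.619  0.388  0.079  2.019  0.38   0.519 -2.716] [-0.001  0.001  0.01  -0.003 -0.004  0.001 -0.002] 0.050893600773561115
0.1 ([-3.5, 1.4, 3.8], [0.57, -0.7, -1.65])
0.04 ([-3.5, 1.4, 3.8], [-4.54, -0.85, 1.49])
0.02 ([-3.5, 1.4, 3.8], [-6.25, -0.91, 2.53])
0.01 ([-3.5, 1.4, 3.8], [-7.1, -0.93, 3.05])
0 ([-3.5, 1.4, 3.8], [-7.95, -0.96, 3.57])
-0.002 ([-3.5, 1.4, 3.8], [-8.12, -0.96, 3.68])
```

Emit:
{"method": "carry_out", "body": {"moves": [[[-3.5,1.4,3.8],[0.6,-0.7,-1.6],0.2],[[-3.5,1.4,3.8],[0.6,-0.7,-1.6],0.2],[[-3.5,1.4,3.8],[0.6,-0.7,-1.6],0.2],[[-3.5,1.4,3.8],[0.6,-0.7,-1.6],0.2],[[-3.5,1.4,3.8],[-2,-0.8,-0.1],0.2],[[-3.5,1.4,3.8],[-4.5,-0.85,1.5],0.2],[[-3.5,1.4,3.8],[-4.5,-0.85,1.5],0.2],[[-3.5,1.4,3.8],[-4.5,-0.85,1.5],0.2],[[-3.5,1.4,3.8],[-4.5,-0.85,1.5],0.2],[[-3.5,1.4,3.8],[-4.5,-0.85,1.5],0.2]]}}

```text
time_s: 15.8
tool_pos: [0.5688, 0.2322, 0.0838]
tcp_rot: [0.969, -0.177, 0.171, 0.031]
contact_force: [-0.5, -0.5, -1.6]
gripper_width: 0.051
gripper_force: 64.2
```

Run:
```python
from h import *
fr=cur(); o=env.observe();print(o['joints'].round(3),o['joint_vel'].round(3),o['gripper_width'])
for h in (.04,.02,.01,0,-.002): print(h,row(*pl('amber',h),fr))
```

```text
[-1.043  0.462  0.481  2.078  0.186  0.459 -2.717] [-0.009  0.002  0.002  0.003 -0.003 -0.002 -0.   ] 0.05101303495827864
0.04 ([0.0, -0.0, 0.0], [-0.07, 0.12, 0.05])
0.02 ([0.0, -0.0, 0.0], [-1.8, 0.12, 1.05])
0.01 ([0.0, -0.0, 0.0], [-2.66, 0.12, 1.55])
0 ([0.0, -0.0, 0.0], [-3.53, 0.12, 2.05])
-0.002 ([0.0, -0.0, 0.0], [-3.7, 0.12, 2.15])
```

Emit:
{"method": "carry_out", "body": {"moves": [[[0,0,0],[-0.9,0.1,0.5],0.2],[[0,0,0],[-1.8,0.1,1.05],0.2],[[0,0,0],[-2.4,0.1,1.4],0.2],[[0,0,0],[-2.4,0.1,1.4],0.2],[[0,0,0],[-2.4,0.1,1.4],0.2]]}}

```text
time_s: 16.42
tool_pos: [0.5513, 0.2379, 0.0619]
tcp_rot: [0.969, -0.176, 0.171, 0.032]
contact_force: [-0.4, 0.6, -0.4]
gripper_width: 0.0507
gripper_force: 64.2
```

Run:
```python
from h import *
fr=cur(); o=env.observe();print(o['joints'].round(3),o['contact_force'].round(1))
for h in (.01,.005,0,-.002): print(h,row(*pl('amber',h),fr))
snap('wrist','p2')
```

```text
[-1.104  0.497  0.521  2.115  0.145  0.404 -2.717] [-0.4  0.6 -0.4]
0.01 ([0.0, -0.0, 0.1], [-0.18, 0.04, 0.12])
0.005 ([0.0, -0.0, 0.1], [-0.61, 0.04, 0.37])
0 ([0.0, -0.0, 0.1], [-1.05, 0.04, 0.62])
-0.002 ([0.0, -0.0, 0.1], [-1.22, 0.04, 0.72])
```

Emit:
{"method": "carry_out", "body": {"moves": [[[0,0,0],[-0.2,0,0.12],0.2],[[0,0,0],[-0.4,0,0.25],0.2],[[0,0,0],[-0.6,0,0.37],0.2],[[0,0,0],[-0.6,0,0.37],0.2],[[0,0,0],[-0.6,0,0.37],0.2]]}}

```text
time_s: 17.1
tool_pos: [0.5471, 0.2393, 0.0563]
tcp_rot: [0.969, -0.176, 0.171, 0.032]
contact_force: [0.8, -0.1, -1.4]
gripper_width: 0.0511
gripper_force: 64.2
```

Run:
```python
from h import *
fr=cur(); o=env.observe();print(o['gripper_width'],o['contact_force'].round(1))
for h in (.005,0,-.002): print(h,row(*pl('amber',h),fr))
```

```text
0.05111827222541236 [ 0.8 -0.1 -1.4]
0.005 ([0.0, -0.0, 0.1], [-0.01, 0.02, -0.0])
0 ([0.0, -0.0, 0.1], [-0.44, 0.02, 0.25])
-0.002 ([0.0, -0.0, 0.1], [-0.62, 0.02, 0.35])
```

Emit:
{"method": "carry_out", "body": {"moves": [[[0,0,0],[-0.15,0,0.08],0.2],[[0,0,0],[-0.3,0,0.17],0.2],[[0,0,0],[-0.44,0,0.25],0.2],[[0,0,0],[-0.44,0,0.25],0.2],[[0,0,0],[-0.44,0,0.25],0.2]]}}

```text
time_s: 17.73
tool_pos: [0.5454, 0.2403, 0.0534]
tcp_rot: [0.969, -0.177, 0.172, 0.031]
contact_force: [4.0, -3.7, 10.7]
gripper_width: 0.0508
gripper_force: 65.5
```

Run:
```python
from h import *
fr=cur(); o=env.observe();f=o['contact_force'];print(o['gripper_width'],f.round(1),'along N %.1f'%(f@N),'x %.1f y %.1f'%(-f@U,f@YL))
for h in (0,-.002): print(h,row(*pl('amber',h),fr))
```

```text
0.05079402056345233 [ 4.  -3.7 10.7] along N 11.5 x -3.0 y -2.0
0 ([-0.0, -0.1, 0.0], [-0.16, 0.05, 0.04])
-0.002 ([-0.0, -0.1, 0.0], [-0.33, 0.05, 0.14])
```

The force along the normal rose to 11.5 N at the seat, which is consistent with full seating. I'll release, back off and check.

Emit:
{"method": "carry_out", "body": {"moves": [[[0,0,0],[0,0,0],0.4],[[0,0,0],[0,0,0],0.75],[[0,0,0],[0,0,0],0.75],[[0,0,0],[0,0,0],0.75],[[0,0,0],[0,0,-2],0.75],[[0,0,0],[0,0,-5],0.75],[[0,0,0],[0,0,-9],1],[[0,0,0],[0,0,-12],1],[[0,0,0],[0,0,-12],1]]}}

```text
time_s: 18.85
tool_pos: [0.5055, 0.2566, 0.1665]
tcp_rot: [0.969, -0.176, 0.171, 0.03]
contact_force: [0.1, 0.7, -1.2]
gripper_width: 0.0855
gripper_force: 0.0
```

Run:
```python
from h import *
snap('wrist','a1'); o=env.observe();print(o['joints'].round(2))
c=Q['amber']+.008*N
print('pred glass',proj('a1',c).round(1), 'corners',[proj('a1',c+.026*(a*U+b*YL)).round(0).tolist() for a,b in((1,1),(1,-1),(-1,-1),(-1,1))])
im=cv2.imread('pics/a1.png');hs=cv2.cvtColor(im,cv2.COLOR_BGR2HSV);u,v=proj('a1',c).astype(int)
m=cv2.inRange(hs,(5,150,60),(22,255,255));n,l,st,ce=cv2.connectedComponentsWithStats(m)
for i in range(1,n):
    if st[i,4]>300: print(st[i],ce[i].round(1))
x,y=max(u-100,0),max(v-75,0); cv2.imwrite('pics/a1c.png',cv2.resize(im[y:y+150,x:x+200],None,fx=4,fy=4,interpolation=cv2.INTER_CUBIC))
```

```text
[-1.44  0.31  0.8   2.12  0.14  0.63 -2.72]
pred glass [286.5 206.9] corners [[253.0, 231.0], [320.0, 231.0], [315.0, 186.0], [258.0, 186.0]]
[ 266  189   43   32 1070] [286.9 204.8]
[260 235  52   8 360] [285.3 238.8]
```

The amber glass is at (286.9,204.8) against a predicted (286.5,206.9), and its ellipse of 43x32 px matches a flat disc. It looks seated. Next I'll simulate the green path to choose lean, turn and flip.

Run:
```python
from ik import *; import h as H
q0=H.env.observe()['joints']
for th in (30,38):
  for flip in(0,1):
    for f in (0,-15,15):
      H.TH=np.radians(th);H.TURN['green']=f;F=R.from_euler('z',np.pi*flip)
      p,r,z=H.grasp('green');hi=p-.08*z;hi[2]=.2;lift=p+[0,0,.13]
      w=[(hi,r*F),(p,r*F)];q1,e1,a1,E1=path(q0,w,6)
      w=[(lift,r*F)]+[(H.pl('green',x)[0],H.pl('green',x)[1]*F) for x in(.12,.04,0)]
      q2,e2,a2,E2=path(q1,w,6);print(th,flip,f,'rack',q1.round(2),round(E1,1),'place',q2.round(2),round(E2,1))
```

```text
30 0 0 rack [ 0.26  0.83  0.33  1.57 -0.67  1.3   1.08] 0.0 place [-0.93  0.42  0.45  2.23  0.24  0.31  0.46] 0.0
30 0 -15 rack [ 0.26  0.83  0.33  1.57 -0.67  1.3   1.08] 0.0 place [-1.02  0.51  0.47  2.11  0.33  0.58  0.16] 0.0
30 0 15 rack [ 0.26  0.83  0.33  1.57 -0.67  1.3   1.08] 0.0 place [-0.73  0.37  0.38  2.31 -1.    0.18  1.96] 2.4
30 1 0 rack [ 0.08  0.9   0.63  1.57 -0.85  1.42 -1.93] 0.0 place [-1.14  0.48  0.71  2.23 -0.25  0.31 -2.2 ] 0.0
30 1 -15 rack [ 0.08  0.9   0.63  1.57 -0.85  1.42 -1.93] 0.0 place [-1.31  0.64  0.87  2.11 -0.17  0.56 -2.5 ] 0.0
30 1 15 rack [ 0.08  0.9   0.63  1.57 -0.85  1.42 -1.93] 0.0 place [-0.73  0.37  0.38  2.31 -1.    0.18 -1.18] 2.4
38 0 0 rack [ 0.3   0.89  0.34  1.51 -0.73  1.44  1.13] 0.0 place [-0.74  0.41  0.31  2.17  0.02  0.45  0.74] 0.0
38 0 -15 rack [ 0.3   0.89  0.34  1.51 -0.73  1.44  1.13] 0.0 place [-0.89  0.49  0.4   2.06  0.14  0.66  0.39] 0.0
38 0 15 rack [ 0.3   0.89  0.34  1.51 -0.73  1.44  1.13] 0.0 place [-0.41  0.36  0.05  2.24 -0.36  0.29  1.38] 0.0
38 1 0 rack [ 0.15  0.96  0.61  1.51 -0.89  1.56 -1.9 ] 0.0 place [-0.99  0.46  0.61  2.17 -0.33  0.46 -2.07] 0.0
38 1 -15 rack [ 0.15  0.96  0.61  1.51 -0.89  1.56 -1.9 ] 0.0 place [-1.17  0.59  0.77  2.06 -0.22  0.67 -2.4 ] 0.0
38 1 15 rack [ 0.15  0.96  0.61  1.51 -0.89  1.56 -1.9 ] 0.0 place [-0.63  0.38  0.31  2.24 -0.67  0.34 -1.46] 0.0
```

```bash
sed -i "s/^TH=.*; up=/TH=np.radians(35); up=/" h.py
python3 - <<'E'
from h import *
p,r,z=grasp('green'); fr=cur()
print((p-.08*z).round(3))
hi=p-.08*z; hi[2]=.21
hi0=np.array([.55,.15,.22])
print(row(hi0,r,fr),row(hi,r,fr),row(p-.08*z,r,fr))
E
```

```text
[ 0.618 -0.279  0.09 ]
([54.9, 9.2, -105.4], [9.29, 8.36, -2.42]) ([54.9, 9.2, -105.4], [29.09, 46.1, 5.85]) ([54.9, 9.2, -105.4], [25.0, 46.1, 17.08])
```

Emit:
{"method": "carry_out", "body": {"moves": [[[54.9,9.2,-105.4],[29.1,46.1,5.8],1],[[54.9,9.2,-105.4],[29.1,46.1,5.8],1],[[54.9,9.2,-105.4],[29.1,46.1,5.8],1],[[54.9,9.2,-105.4],[29.1,46.1,5.8],1],[[54.9,9.2,-105.4],[29.1,46.1,5.8],1],[[54.9,9.2,-105.4],[29.1,46.1,5.8],1],[[54.9,9.2,-105.4],[29.1,46.1,5.8],1],[[54.9,9.2,-105.4],[29.1,46.1,5.8],1],[[54.9,9.2,-105.4],[29.1,46.1,5.8],1],[[54.9,9.2,-105.4],[29.1,46.1,5.8],1],[[54.9,9.2,-105.4],[29.1,46.1,5.8],1],[[54.9,9.2,-105.4],[29.1,46.1,5.8],1],[[54.9,9.2,-105.4],[29.1,46.1,5.8],1],[[54.9,9.2,-105.4],[29.1,46.1,5.8],1],[[54.9,9.2,-105.4],[29.1,46.1,5.8],1],[[54.9,9.2,-105.4],[29.1,46.1,5.8],1],[[54.9,9.2,-105.4],[29.1,46.1,5.8],1],[[54.9,9.2,-105.4],[29.1,46.1,5.8],1]]}}

```text
time_s: 21.15
tool_pos: [0.6172, -0.2801, 0.21]
tcp_rot: [0.627, 0.718, 0.197, -0.227]
contact_force: [-0.5, 0.5, 0.4]
gripper_width: 0.0853
gripper_force: 0.0
```

Run:
```python
from h import *
p,r,z=grasp('green'); fr=cur(); o=env.observe();print(o['joints'].round(2),o['joint_vel'].round(2))
hi=p-.08*z;print(row(hi,r,fr),row(p,r,fr))
```

```text
[ 0.36  0.72  0.32  1.36 -0.62  1.59  0.94] [-0.01 -0.01  0.01  0.    0.    0.01  0.01]
([0.1, 0.0, -0.3], [-6.74, 0.16, 9.88]) ([0.1, 0.0, -0.3], [-6.74, 0.15, 17.88])
```

Emit:
{"method": "carry_out", "body": {"moves": [[[0,0,-0.3],[-3.4,0.1,5],1],[[0,0,-0.3],[-6.7,0.15,9.9],1],[[0,0,-0.3],[-6.7,0.15,9.9],1],[[0,0,-0.3],[-6.7,0.15,9.9],1]]}}

```text
time_s: 21.65
tool_pos: [0.6195, -0.2784, 0.0937]
tcp_rot: [0.624, 0.721, 0.198, -0.225]
contact_force: [0.3, -0.6, 0.3]
gripper_width: 0.0854
gripper_force: 0.0
```

Run:
```python
from h import *
p,r,z=grasp('green'); fr=cur(); print(row(p,r,fr))
```

```text
([0.1, 0.1, 0.2], [-0.16, -0.13, 8.27])
```

Emit:
{"method": "carry_out", "body": {"moves": [[[0,0,0.2],[-0.1,-0.1,4],1],[[0,0,0.2],[-0.1,-0.1,6.2],1],[[0,0,0.2],[-0.1,-0.1,8.2],1],[[0,0,0.2],[-0.1,-0.1,8.2],1],[[0,0,0.2],[-0.1,-0.1,8.2],1]]}}

```text
time_s: 22.28
tool_pos: [0.6118, -0.233, 0.0243]
tcp_rot: [0.625, 0.72, 0.197, -0.226]
contact_force: [0.6, -0.5, 0.1]
gripper_width: 0.0856
gripper_force: 0.0
```

Run:
```python
from h import *
p,r,z=grasp('green'); fr=cur(); print(row(p,r,fr),env.observe()['contact_force'].round(1)); print((fr[1].inv().apply(up)).round(3))
```

```text
([0.1, 0.1, -0.0], [0.03, 0.01, -0.05]) [ 0.6 -0.5  0.1]
[ 0.572  0.001 -0.82 ]
```

Within 0.5 mm of the planned grasp. I'll close and lift straight up.

Emit:
{"method": "carry_out", "body": {"moves": [[[0,0,0],[0,0,0],0.5],[[0,0,0],[0,0,0],0.3],[[0,0,0],[0,0,0],0.2],[[0,0,0],[0,0,0],0.2],[[0,0,0],[0,0,0],0.2],[[0,0,0],[0,0,0],0.2],[[0,0,0],[0.57,0,-0.82],0.2],[[0,0,0],[1.15,0,-1.64],0.2],[[0,0,0],[2.3,0,-3.28],0.2],[[0,0,0],[5,0,-7.2],0.2],[[0,0,0],[7.4,0,-10.7],0.2],[[0,0,0],[7.4,0,-10.7],0.2],[[0,0,0],[7.4,0,-10.7],0.2]]}}

```text
time_s: 23.9
tool_pos: [0.6113, -0.2325, 0.154]
tcp_rot: [0.625, 0.72, 0.197, -0.227]
contact_force: [-0.7, -0.3, -0.7]
gripper_width: 0.0512
gripper_force: 63.4
```

Run:
```python
from h import *
snap('wrist','g5'); fr=cur(); c0,R0=nominal('green')
pr=lambda X: proj('g5',fr[1].apply(R0.apply(X)+c0)+fr[0]).round(1)
a=.026
for X in ((4e-3,a,a),(4e-3,-a,a),(-4e-3,a,a),(-4e-3,-a,a),(-4e-3,a,-a),(-4e-3,-a,-a),(-.012,0,0)): print(X,pr(np.array(X)))
im=cv2.imread('pics/g5.png');u,v=pr(np.array([-4e-3,0,.01])).astype(int);x,y=u-100,v-75;print(x,y)
cv2.imwrite('pics/g5c.png',cv2.resize(im[y:y+150,x:x+200],None,fx=4,fy=4,interpolation=cv2.INTER_CUBIC))
```

```text
(0.004, 0.026, 0.026) [353.7 294.6]
(0.004, -0.026, 0.026) [221.1 294.5]
(-0.004, 0.026, 0.026) [352.4 273.9]
(-0.004, -0.026, 0.026) [222.3 273.7]
(-0.004, 0.026, -0.026) [332.9 282.6]
(-0.004, -0.026, -0.026) [240.5 282.5]
(-0.012, 0, 0) [287.  262.2]
187 202
```

Run:
```python
import cv2,numpy as np
g=cv2.cvtColor(cv2.imread('pics/g5.png'),cv2.COLOR_BGR2GRAY)
for u in (240,260,287,315,335): print(u,list(map(int,g[262:310,u])))
for v in(282,288): print(v,list(map(int,g[v,210:235])),list(map(int,g[v,340:366])))
```

```text
240 [58, 56, 58, 58, 57, 59, 57, 58, 58, 58, 60, 120, 231, 247, 247, 247, 247, 247, 247, 247, 247, 247, 247, 247, 247, 247, 247, 247, 247, 247, 247, 247, 247, 247, 241, 189, 133, 85, 61, 57, 58, 58, 58, 58, 56, 58, 58, 57]
260 [107, 62, 61, 59, 59, 56, 53, 47, 47, 47, 48, 95, 168, 217, 229, 231, 231, 232, 231, 232, 232, 231, 231, 231, 231, 232, 232, 232, 232, 232, 232, 232, 229, 217, 199, 178, 192, 222, 231, 233, 232, 232, 234, 235, 236, 236, 235, 233]
287 [49, 48, 50, 49, 50, 50, 50, 51, 51, 49, 55, 96, 169, 217, 229, 231, 232, 231, 231, 231, 231, 232, 232, 231, 232, 231, 231, 232, 232, 232, 232, 232, 227, 206, 163, 134, 177, 225, 235, 236, 236, 236, 236, 236, 236, 236, 236, 236]
315 [167, 158, 141, 113, 85, 63, 51, 46, 43, 45, 53, 112, 197, 227, 232, 232, 233, 233, 233, 233, 233, 233, 233, 233, 233, 233, 233, 233, 233, 234, 234, 233, 230, 212, 163, 133, 150, 172, 180, 181, 182, 195, 210, 219, 222, 226, 230, 232]
335 [44, 45, 45, 44, 45, 46, 45, 45, 45, 46, 52, 112, 194, 225, 230, 230, 230, 230, 230, 230, 230, 230, 230, 230, 230, 230, 231, 231, 231, 231, 231, 231, 227, 208, 177, 140, 92, 62, 55, 56, 55, 58, 56, 58, 57, 58, 58, 57]
282 [190, 208, 210, 210, 210, 210, 210, 217, 242, 247, 247, 247, 247, 247, 247, 247, 247, 247, 247, 247, 247, 247, 247, 247, 247] [231, 232, 233, 233, 233, 233, 233, 231, 230, 230, 229, 221, 191, 164, 159, 159, 158, 159, 159, 157, 152, 129, 90, 62, 58, 59]
288 [210, 210, 211, 210, 210, 211, 210, 222, 246, 247, 247, 247, 247, 247, 247, 247, 247, 247, 247, 247, 247, 247, 247, 247, 247] [231, 231, 232, 233, 234, 233, 233, 232, 231, 230, 230, 226, 208, 173, 160, 160, 160, 158, 159, 158, 160, 159, 158, 150, 127, 87]
```

Readings of green in the hand: the top edge is centred at v=284.3, as predicted, and at u=284.9 against 287.4, about 1 mm off, the same camera bias as with amber. So the grasp is nominal, and I'll go on to the green pocket.

```bash
sed -i "s/'green':np.array(\[.5026,.1585,.0642\])/'green':np.array([.5030,.1586,.0652])/; s/'green':np.zeros(3)/'green':np.array([0,0,-.0005])/" h.py
python3 - <<'E'
from ik import *; import h as H
fr=H.cur();q=H.env.observe()['joints'];print(q.round(2))
for f in(0,-8):
    H.TURN['green']=f; q2,e,a,E=path(q,[H.pl('green',x) for x in(.12,.04,0)],8);print(f,q2.round(2),round(E,1))
    print(H.pl('green',.12)[0].round(3),H.row(*H.pl('green',.12),fr))
E
```

```text
[ 0.31  0.72  0.3   1.48 -0.64  1.46  0.96]
0 [-0.75  0.4   0.28  2.19  0.17  0.4   0.57] 0.0
[0.582 0.129 0.144] ([10.9, -45.0, -62.1], [29.13, 2.16, 21.49])
-8 [-0.83  0.44  0.33  2.13  0.25  0.52  0.37] 0.0
[0.581 0.127 0.144] ([14.5, -48.7, -55.2], [29.0, 2.06, 21.39])
```

Emit:
{"method": "carry_out", "body": {"moves": [[[10.9,-45,-62.1],[29.1,2.2,21.5],0.2],[[10.9,-45,-62.1],[29.1,2.2,21.5],0.2],[[10.9,-45,-62.1],[29.1,2.2,21.5],0.2],[[10.9,-45,-62.1],[29.1,2.2,21.5],0.2],[[10.9,-45,-62.1],[29.1,2.2,21.5],0.2],[[10.9,-45,-62.1],[29.1,2.2,21.5],0.2],[[10.9,-45,-62.1],[29.1,2.2,21.5],0.2],[[10.9,-45,-62.1],[29.1,2.2,21.5],0.2],[[10.9,-45,-62.1],[29.1,2.2,21.5],0.2],[[10.9,-45,-62.1],[29.1,2.2,21.5],0.2],[[10.9,-45,-62.1],[29.1,2.2,21.5],0.2],[[10.9,-45,-62.1],[29.1,2.2,21.5],0.2],[[10.9,-45,-62.1],[29.1,2.2,21.5],0.2],[[10.9,-45,-62.1],[29.1,2.2,21.5],0.2]]}}

```text
time_s: 25.7
tool_pos: [0.5825, 0.1283, 0.1441]
tcp_rot: [0.178, 0.975, -0.023, 0.129]
contact_force: [-0.2, 0.5, -0.3]
gripper_width: 0.0508
gripper_force: 63.4
```

Run:
```python
from h import *
fr=cur(); o=env.observe();print(o['joints'].round(2),o['joint_vel'].round(2),o['gripper_width'])
for h in (.12,.04,.012): print(h,row(*pl('green',h),fr))
```

```text
[-0.65  0.31  0.26  2.05  0.18  0.62  0.66] [-0. -0. -0.  0.  0.  0.  0.] 0.05079819253904638
0.12 ([0.0, 0.0, -0.0], [0.1, 0.02, -0.05])
0.04 ([0.0, 0.0, -0.0], [6.66, 0.02, 4.54])
0.012 ([0.0, 0.0, -0.0], [8.95, 0.02, 6.14])
```

Emit:
{"method": "carry_out", "body": {"moves": [[[0,0,0],[3.3,0,2.2],0.2],[[0,0,0],[6.6,0,4.5],0.2],[[0,0,0],[8,0,5.5],0.2],[[0,0,0],[8.9,0,6.1],0.2],[[0,0,0],[8.9,0,6.1],0.2],[[0,0,0],[8.9,0,6.1],0.2]]}}

```text
time_s: 26.45
tool_pos: [0.5179, 0.1533, 0.0628]
tcp_rot: [0.178, 0.975, -0.023, 0.129]
contact_force: [1.3, 1.0, -0.0]
gripper_width: 0.0509
gripper_force: 63.4
```

Run:
```python
from h import *
fr=cur(); o=env.observe();print(o['joints'].round(2),o['contact_force'].round(1))
for h in (.012,.009,.006,.003,0,-.001): print(h,row(*pl('green',h),fr))
```

```text
[-0.78  0.37  0.29  2.21  0.25  0.41  0.47] [ 1.3  1.  -0. ]
0.012 ([0.1, 0.1, -0.0], [0.16, -0.03, 0.09])
0.009 ([0.1, 0.1, -0.0], [0.4, -0.03, 0.27])
0.006 ([0.1, 0.1, -0.0], [0.65, -0.03, 0.44])
0.003 ([0.1, 0.1, -0.0], [0.9, -0.03, 0.61])
0 ([0.1, 0.1, -0.0], [1.14, -0.03, 0.78])
-0.001 ([0.1, 0.1, -0.0], [1.22, -0.03, 0.84])
```

Emit:
{"method": "carry_out", "body": {"moves": [[[0,0,0],[0.3,0,0.2],0.2],[[0,0,0],[0.5,0,0.33],0.2],[[0,0,0],[0.7,0,0.47],0.2],[[0,0,0],[0.7,0,0.47],0.2],[[0,0,0],[0.7,0,0.47],0.2]]}}

```text
time_s: 27.08
tool_pos: [0.5117, 0.1552, 0.0557]
tcp_rot: [0.178, 0.975, -0.023, 0.129]
contact_force: [-0.0, 0.2, -1.5]
gripper_width: 0.0511
gripper_force: 63.3
```

Run:
```python
from h import *
fr=cur(); o=env.observe();f=o['contact_force'];print(o['gripper_width'],f.round(1),'along N %.1f'%(f@N),'x %.1f y %.1f'%(-f@U,f@YL))
for h in (.005,.003,0,-.001): print(h,row(*pl('green',h),fr))
```

```text
0.051070252366543306 [-0.   0.2 -1.5] along N -1.2 x 0.9 y 0.1
0.005 ([0.0, 0.0, -0.0], [-0.08, 0.0, -0.02])
0.003 ([0.0, 0.0, -0.0], [0.09, 0.0, 0.09])
0 ([0.0, 0.0, -0.0], [0.33, 0.0, 0.26])
-0.001 ([0.0, 0.0, -0.0], [0.41, 0.0, 0.32])
```

Emit:
{"method": "carry_out", "body": {"moves": [[[0,0,0],[0.12,0,0.09],0.2],[[0,0,0],[0.24,0,0.18],0.2],[[0,0,0],[0.33,0,0.26],0.2],[[0,0,0],[0.33,0,0.26],0.2],[[0,0,0],[0.33,0,0.26],0.2]]}}

```text
time_s: 27.7
tool_pos: [0.51, 0.1562, 0.0525]
tcp_rot: [0.178, 0.975, -0.023, 0.129]
contact_force: [6.9, -1.3, -3.6]
gripper_width: 0.0509
gripper_force: 63.1
```

Run:
```python
from h import *
fr=cur(); o=env.observe();f=o['contact_force'];print(o['gripper_width'],f.round(1),'along N %.1f'%(f@N),'x %.1f y %.1f'%(-f@U,f@YL))
for h in (0,-.001,-.002): print(h,row(*pl('green',h),fr))
```

```text
0.05085243362705969 [ 6.9 -1.3 -3.6] along N 1.7 x 7.6 y 1.2
0 ([0.1, 0.1, -0.0], [0.05, -0.02, 0.0])
-0.001 ([0.1, 0.1, -0.0], [0.14, -0.02, 0.06])
-0.002 ([0.1, 0.1, -0.0], [0.22, -0.02, 0.12])
```

The lateral force of 7.6 N points downslope, so the collar is riding on the upslope wall. I'll shift 1 mm downslope and go on in.

Emit:
{"method": "carry_out", "body": {"moves": [[[0,0,0],[-0.06,0,0.08],0.2],[[0,0,0],[0,0,0.13],0.2],[[0,0,0],[0.06,0,0.17],0.2],[[0,0,0],[0.06,0,0.17],0.2]]}}

```text
time_s: 28.2
tool_pos: [0.5108, 0.1561, 0.0516]
tcp_rot: [0.179, 0.975, -0.023, 0.13]
contact_force: [4.4, -3.9, 16.7]
gripper_width: 0.0507
gripper_force: 65.4
```

Run:
```python
from h import *
fr=cur(); o=env.observe();f=o['contact_force'];print(o['gripper_width'],f.round(1),'along N %.1f'%(f@N),'x %.1f y %.1f'%(-f@U,f@YL))
for h in (0,-.001,-.002): print(h,row(*pl('green',h),fr))
```

```text
0.050728171976364575 [ 4.4 -3.9 16.7] along N 16.3 x -6.5 y -2.1
0 ([0.1, 0.1, -0.1], [0.11, -0.04, -0.1])
-0.001 ([0.1, 0.1, -0.1], [0.19, -0.04, -0.04])
-0.002 ([0.1, 0.1, -0.1], [0.27, -0.04, 0.01])
```

16 N along the normal at h≈0.3 mm, so it is seated. I'll release and retreat.

Emit:
{"method": "carry_out", "body": {"moves": [[[0,0,0],[0,0,0],0.4],[[0,0,0],[0,0,0],0.75],[[0,0,0],[0,0,0],0.75],[[0,0,0],[0,0,0],0.75],[[0,0,0],[0,0,-2],0.75],[[0,0,0],[0,0,-5],0.75],[[0,0,0],[0,0,-9],0.75],[[0,0,0],[0,0,-14],1],[[0,0,0],[0,0,-16],1],[[0,0,0],[0,0,-16],1]]}}

```text
time_s: 29.45
tool_pos: [0.4706, 0.1715, 0.2064]
tcp_rot: [0.178, 0.975, -0.022, 0.129]
contact_force: [1.2, -0.1, -0.3]
gripper_width: 0.0853
gripper_force: 0.0
```

Run:
```python
from h import *
snap('wrist','e1');snap('top','e2');snap('side','e3')
p,r=cur()
for n in Q:
    c=Q[n]+.008*N; print(n,[proj(f,c).round(0).tolist() for f in('e1','e2','e3')])
def crop(f,cx,cy,w,h,k):
    x,y=int(max(cx-w//2,0)),int(max(cy-h//2,0)); return cv2.resize(cv2.imread(f'pics/{f}.png')[y:y+h,x:x+w],(w*k,h*k),interpolation=cv2.INTER_CUBIC)
m=Q['amber']/2+Q['green']/2
c=np.vstack([crop('e1',*proj('e1',m),200,75,4),np.hstack([crop('e2',*proj('e2',m),100,75,4),crop('e3',*proj('e3',m),80,60,5)])])
cv2.imwrite('pics/e.png',c);print(c.shape)
```

```text
amber [[379.0, 201.0], [167.0, 205.0], [200.0, 167.0]]
green [[284.0, 202.0], [204.0, 219.0], [211.0, 183.0]]
(600, 800, 3)
```

View pics/e.png

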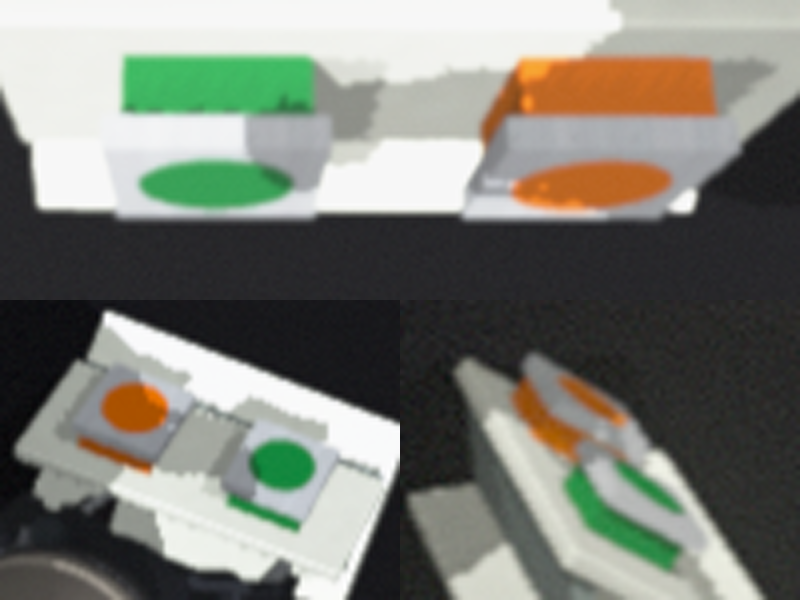

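Both cells sit collar-down on seats of their own colour, glass up. I'll measure the glass centres numerically.

Run:
```python
from h import *
rng={'amber':((3,130,60),(22,255,255)),'green':((45,100,40),(85,255,255))}
for n in Q:
    c=Q[n]+.008*N; obs=[]
    for f in('e1','e2','e3')+(('a1',) if n=='amber' else ()):
        hs=cv2.cvtColor(cv2.imread(f'pics/{f}.png'),cv2.COLOR_BGR2HSV)
        m=cv2.inRange(hs,*rng[n]);k,l,st,ce=cv2.connectedComponentsWithStats(m)
        pr=proj(f,c); j=min((i for i in range(1,k) if st[i,4]>40),key=lambda i:np.linalg.norm(ce[i]-pr))
        cn=[x for x in cv2.findContours((l==j).astype(np.uint8),0,1)[0]][0]
        el=cv2.fitEllipse(cn); t=[c+.018*(np.cos(a)*U+np.sin(a)*YL) for a in np.linspace(0,6.28,40)]
        ep=cv2.fitEllipse(proj(f,np.array(t)).astype(np.float32))
        print(n,f,'pred',pr.round(1),'cent',ce[j].round(1),'area',st[j,4],'box',st[j,:4],'| ell',np.round(el[0],1),np.round(el[1],1),round(el[2]),'pred ell',np.round(ep[1],1),round(ep[2]))
        obs.append((f,ce[j]))
    for sel in ([o for o in obs if o[0]!='e3'],obs):
        X,e=tri(*sel);d=X-Q[n];print('   tri',X.round(4),'in pocket frame mm x %.1f y %.1f z %.1f'%(-d@U*1e3,d@YL*1e3,d@N*1e3),e)
```

```text
amber e1 pred [378.7 201.5] cent [378.4 203. ] area 339 box [359 198  39  11] | ell [378.5 203. ] [10.  38.2] 85 pred ell [11.4 38.9] 85
amber e2 pred [167.3 205. ] cent [168.3 203.6] area 158 box [161 198  16  12] | ell [168.3 203.6] [11.3 15.6] 94 pred ell [12.  16.1] 93
amber e3 pred [199.6 166.6] cent [191.5 171. ] area 83 box [186 163  13  16] | ell [191.6 170.8] [ 6.  17.4] 138 pred ell [ 3.1 15.9] 125
amber a1 pred [286.5 206.9] cent [286.9 204.7] area 1102 box [266 189  43  32] | ell [286.9 204.7] [31.2 42.8] 91 pred ell [31.5 42.7] 90
   tri [0.5427 0.2414 0.068 ] in pocket frame mm x 3.9 y -0.0 z 8.2 [[-0.9, -0.0], [-0.2, 0.2], [-0.4, -1.3]]
   tri [0.535  0.2469 0.0621] in pocket frame mm x 0.7 y 2.4 z -2.2 [[1.6, -11.2], [-2.0, 3.6], [5.5, -1.2], [-3.3, 9.6]]
green e1 pred [284.5 202.4] cent [284.6 202.6] area 316 box [267 198  36  11] | ell [284.6 202.7] [ 9.9 36. ] 90 pred ell [11.8 37.3] 90
green e2 pred [204.3 219.1] cent [205.1 217.8] area 150 box [198 212  16  12] | ell [205.1 217.8] [11.1 15.2] 96 pred ell [12.3 15.9] 98
green e3 pred [211.2 183.3] cent [206.  191.4] area 126 box [196 181  22  20] | ell [206. 191.] [ 6.5 26.3] 128 pred ell [ 3.5 16.8] 126
   tri [0.5108 0.1558 0.0667] in pocket frame mm x 5.4 y 0.1 z 6.5 [[0.0, 0.0], [0.0, 0.0]]
   tri [0.5052 0.1606 0.0541] in pocket frame mm x 8.2 y 2.6 z -7.6 [[2.5, -12.4], [-1.1, 2.5], [3.7, -1.3]]
```

The seat confused the e3 detection, and the other views are too grazing to be precise. I'll take two wrist views from the downslope side for a proper check.

Run:
```python
from h import *
r=rot(az(30),[0,0,-1]); fr=cur()
A=np.array([.63,.11,.19]); B=np.array([.65,.23,.19])
print(row(A,r,fr)); a=(A,r); print(row(B,r,a))
```

```text
([5.1, 14.4, 39.1], [-16.15, 0.0, 5.79])
([0.0, 0.0, 0.0], [9.39, 7.73, 0.0])
```

Emit:
{"method": "carry_out", "body": {"moves": [[[1,3,8],[-8,0,-4],1],[[5.1,14.4,39.1],[-16.1,0,5.8],1],[[5.1,14.4,39.1],[-16.1,0,5.8],1],[[5.1,14.4,39.1],[-16.1,0,5.8],1],[[5.1,14.4,39.1],[-16.1,0,5.8],1],[[5.1,14.4,39.1],[-16.1,0,5.8],1],[[5.1,14.4,39.1],[-16.1,0,5.8],1],[[5.1,14.4,39.1],[-16.1,0,5.8],1]]}}

```text
time_s: 30.6
tool_pos: [0.6295, 0.1113, 0.1914]
tcp_rot: [0.499, 0.866, 0.001, 0.001]
contact_force: [0.0, 0.5, -0.0]
gripper_width: 0.0857
gripper_force: 0.0
```

Run:
```python
from h import *
snap('wrist','f1'); print(cur()[0].round(3))
```

```text
[0.63  0.111 0.191]
```

Emit:
{"method": "carry_out", "body": {"moves": [[[0,0,0],[9.4,7.7,0],1],[[0,0,0],[9.4,7.7,0],1],[[0,0,0],[9.4,7.7,0],1],[[0,0,0],[9.4,7.7,0],1],[[0,0,0],[9.4,7.7,0],1]]}}

```text
time_s: 31.28
tool_pos: [0.6497, 0.2291, 0.1913]
tcp_rot: [0.501, 0.866, 0.001, 0.001]
contact_force: [-0.1, 0.4, -0.7]
gripper_width: 0.0853
gripper_force: 0.0
```

Run:
```python
from h import *
snap('wrist','f2'); print(cur()[0].round(3))
rng={'amber':((3,130,60),(22,255,255)),'green':((45,100,40),(85,255,255))}
for n in Q:
    c=Q[n]+.008*N; obs=[]
    for f in('f1','f2'):
        hs=cv2.cvtColor(cv2.imread(f'pics/{f}.png'),cv2.COLOR_BGR2HSV);pr=proj(f,c)
        m=cv2.inRange(hs,*rng[n]);k,l,st,ce=cv2.connectedComponentsWithStats(m)
        js=[i for i in range(1,k) if st[i,4]>150]
        if not js: print(n,f,pr,'none');continue
        j=min(js,key=lambda i:np.linalg.norm(ce[i]-pr))
        el=cv2.fitEllipse(cv2.findContours((l==j).astype(np.uint8),0,1)[0][0])
        t=[c+.018*(np.cos(a)*U+np.sin(a)*YL) for a in np.linspace(0,6.28,40)]
        ep=cv2.fitEllipse(proj(f,np.array(t)).astype(np.float32))
        print(n,f,'pred',pr.round(1),'ell',np.round(el[0],1),np.round(el[1],1),round(el[2]),'pred ell',np.round(ep[1],1),round(ep[2])); obs.append((f,el[0]))
    if len(obs)==2:
        X,e=tri(*obs);d=X-Q[n];print('   tri',X.round(4),'pocket frame mm x %.1f y %.1f z %.1f'%(-d@U*1e3,d@YL*1e3,d@N*1e3),e)
def crop(f,w,h,k):
    cx,cy=proj(f,Q['amber']/2+Q['green']/2);x,y=int(max(cx-w//2,0)),int(max(cy-h//2,0)); im=cv2.imread(f'pics/{f}.png')[y:y+h,x:x+w];print(f,x,y);return cv2.resize(im,(400,600),interpolation=cv2.INTER_CUBIC) 
cv2.imwrite('pics/f.png',np.hstack([crop(f,120,180,1) for f in('f1','f2')]))
```

```text
[0.65  0.229 0.191]
amber f1 pred [270.2  -0.3] ell [270.7  12.8] [32.4 47.9] 87 pred ell [44.8 57.5] 9
amber f2 pred [179.7 128.2] ell [180.9 130. ] [37.7 44.9] 86 pred ell [37.9 44.9] 86
   tri [0.5398 0.2384 0.0566] pocket frame mm x 10.0 y -3.8 z -1.6 [[-2.2, -1.7], [2.0, 1.5]]
green f1 pred [182.4  84.1] ell [183.7  85.2] [43.2 46.6] 104 pred ell [43.9 47.1] 107
green f2 pred [107.  196.1] ell [108.7 196.8] [28.5 46.3] 88 pred ell [29.7 46.9] 88
   tri [0.5089 0.1565 0.0705] pocket frame mm x 1.4 y 0.1 z 8.1 [[0.1, 0.1], [-0.1, -0.1]]
f1 161 0
f2 80 67
```

View pics/f.png

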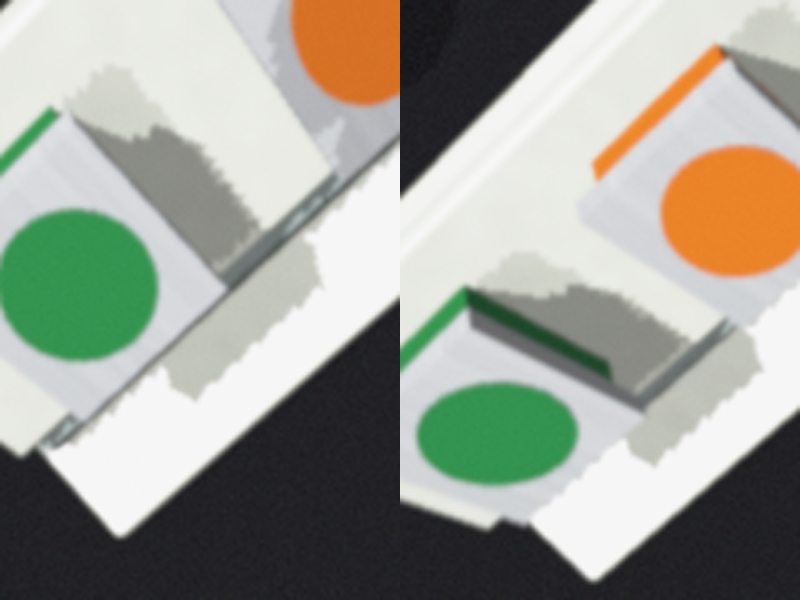

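Green measures x 1.4, y 0.1 and z 8.1 mm in its pocket frame, and its ellipse matches a flat disc. Amber's f2 ellipse (37.7x44.9) matches the flat prediction (37.9x44.9), with its centre within 2 px. Both are seated and the arm is clear, so I'll hand in.

Run:
```python
from h import *
X,e=tri(('a1',(286.9,204.7)),('f2',(180.9,130.)));d=X-Q['amber'];print('amber x %.1f y %.1f z %.1f'%(-d@U*1e3,d@YL*1e3,d@N*1e3),e)
print(env.sign_off())
```

```text
amber x 1.2 y -0.3 z 9.4 [[-0.1, 0.1], [0.0, 0.1]]
the job is handed in; nothing more can be done
None
```

Both cells are seated flat in the pockets of their own colour, glass up and released, with no contact seen with any bystander. I handed the job in at about 31 s, and the sign-off gave no verdict.

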